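Free the jammed filter plug from the hose sleeve

TASK

Pull the white tray fully out from under the grey stand, then take the wooden dowel off its rest and use it to push the stuck orange plug down through the slanted steel sleeve so that it drops into the tray. Lay the dowel back on its rest, let go of it, and then slide the tray fully shut with the plug in it. Never touch the plug with the gripper, and leave the basket, jar, spray nozzle and dish where they stand.

Things in the scene. Friction and masses are not known exactly. Their poses are not given: they have to be found in the camera images.
- stand: fixed grey laminate bridge, 130 (x) x 156 (y) x 60 mm high. Origin: on the work surface; the top spans x -60 to +70 mm. Its -x side is the open front, from which the tray slides, turned roughly towards the robot. Upright, yaw varies.
- tray (a joint): slide of the white tray under the stand, in m: 0 shut, 0.08 fully out (stop). Grows as the tray moves along the stand's -x. It stays where it is left; it takes about 2 N to move.
- tray_handle (a point): grip point of the tray's blue upright handle: a post 20 (stand y) x 14 mm (stand x), top 96 mm above the work surface, this point on its axis at 80 mm. Shut, it is 100 mm in front of the stand's origin. Axes as the stand's. The tray is 110 (x) x 126 (y) x 39 mm, walls 3 mm, floor top at 6 mm; its middle lies 95 mm behind the handle.
- sleeve: steel sleeve, 60 mm long, 35 mm outside, 27 mm bore. Origin: centre of the lower outlet, 100 mm above the surface, 70 mm in front of the stand's origin. x runs up the bore from outlet to mouth, away from the robot, 0.56 rad (32 deg) above level; y is level. A slanted pillar holds it below. Sprung rubber cheeks 8-24 mm from the outlet, 21 mm apart, pinch the plug: about 7-12 N to push it.
- sleeve_mouth (a point): centre of the upper mouth of the sleeve (60 mm from the outlet along the bore), where the dowel goes in. Axes as the sleeve's.
- plug: orange plastic plug, a cylinder 24 mm across and 30 mm long, about 20 g. Origin: its centre; x axis along its length. At the start it is stuck in the sleeve with its centre 21 mm from the outlet. Free once its rear end is within 8 mm of the outlet; push on until the dowel's end just shows at the outlet.
- dowel: round wooden dowel, 16 mm across, 170 mm long, about 30 g, both ends alike. Origin: its centre; x axis along its length, level at the start.
- rest: fixed plywood rest for the dowel: a base plate 150 (x) x 50 (y) x 5 mm with two V-notched supports, 14 mm thick, at x = +-55 mm. Origin: on the work surface. The dowel lies in the Vs along the rest's x axis with its axis 45 mm above the work surface; the Vs open 30 mm wide.
- basket: bystander: blue plastic peg basket, 160 x 130 x 90 mm. Origin: centre of the underside.
- jar: bystander: clear glass jar with a steel screw lid, 72 mm across, 100 mm high. Origin: centre of the underside.
- nozzle: bystander: stainless spray nozzle head standing on its wide face, 52 mm across, 68 mm high. Origin: centre of the underside.
- dish: bystander: grey ceramic dish, 104 mm across, 30 mm high. Origin: centre of the underside.
There are look-alikes about, which are no part of the job. Of the things shaped like the dowel, the wooden one is meant.

How it is judged (in metres and radians):
On the way, in this order (a step that is already met when the one before it is completed fails the run):
1. the tray is fully out (within 10 mm) while the plug is still in the sleeve (value of joint tray above 0.07 m and x of plug in the frame of sleeve above 0.012 m), for 0.2 s.
2. the held dowel is in the bore from the upper mouth, in line with it, plug still inside (x of dowel in the frame of sleeve between 0.08 and 0.137 m and y of dowel in the frame of sleeve between -0.012 and 0.012 m and z of dowel in the frame of sleeve between -0.02 and 0.02 m and angle between the x axis of dowel and the x axis of sleeve, either way round below 0.26 rad and contact force between the fingers and dowel above 0.5 N and x of plug in the frame of sleeve above 0.008 m).
3. the plug lies in the pulled-out tray (x of plug in the frame of tray_handle between 0.04 and 0.15 m and y of plug in the frame of tray_handle between -0.063 and 0.063 m and z of plug in the frame of tray_handle between -0.08 and -0.04 m and value of joint tray above 0.065 m), for 0.2 s.
4. the dowel lies on its rest again, released (x of dowel in the frame of rest between -0.032 and 0.032 m and y of dowel in the frame of rest between -0.008 and 0.008 m and z of dowel in the frame of rest between 0.037 and 0.053 m and angle between the x axis of dowel and the x axis of rest, either way round below 0.12 rad and contact force between the fingers and dowel below 0.1 N and value of joint tray above 0.04 m), for 0.2 s.
At the end, for the whole second after the job is handed in: The tray is shut to within 8 mm with the plug lying in it at rest; the dowel lies in both Vs of its rest (centred within 32 mm along, 8 mm across, 8 mm in height, in line within 0.12 rad), released and at rest; basket, jar, nozzle and dish are within 20 mm of where they stood (value of joint tray below 0.008 m and x of plug in the frame of tray_handle between 0.04 and 0.15 m and y of plug in the frame of tray_handle between -0.063 and 0.063 m and z of plug in the frame of tray_handle between -0.08 and -0.04 m and x of dowel in the frame of rest between -0.032 and 0.032 m and y of dowel in the frame of rest between -0.008 and 0.008 m and z of dowel in the frame of rest between 0.037 and 0.053 m and angle between the x axis of dowel and the x axis of rest, either way round below 0.12 rad and linear speed of each of plug, dowel below 0.02 m/s and distance of each of basket, jar, nozzle, dish from where it was at the start of the episode below 0.02 m); the robot touches nothing.
It fails at once if the plug is touched by the robot (contact force between any of the fingers, the arm and plug above 0.3 N).
It fails at once if a bystander is moved more than 20 mm or tipped (distance of any of basket, jar, nozzle, dish from where it was at the start of the episode above 0.02 m or angle between any of jar, nozzle's own z axis and vertical above 0.3 rad).
It also fails if it takes over 72 s, if anything falls off the work surface, if the arm or the gripper's body presses on something with over 40 N, if the wrist force passes 120 N, or if a joint passes its speed limit or range.

ROBOT

A 6-joint arm with a two-finger parallel gripper is mounted at the origin on the work surface. World frame = base frame: x ahead of the robot, y to its left, z up, the work surface at z = 0. Lengths are in m, angles in degrees, forces in N, time in s.
With the tool pointing down it reaches from about 0.35 to 0.875 m from the base axis. Payload 4.2 kg.
Tool frame: the origin (TCP) lies between the finger pads; the fingertips stand 8 mm ahead of it and the grasp point (between the pads) lies 11 mm behind it; x points along the fingers, y is the direction in which the jaws open and shut, and the axes are right-handed (so a half turn about x gives the same grasp; the last joint's range is limited). The gripper opens to 87 mm and grips with 3 to 60 N. Pads are 19 mm wide; open, the fingers measure 117 mm over their backs; the gripper's body (75 mm by 190 mm) begins 51 mm behind the grasp point.
Start: joints at [91.593, 22.042, 0.453, 0, -68.411, -14.817], TCP at [0.143, 0.608, 0.231] pointing down, gripper open.
Joint ranges: [-179.83, 179.83], [-69.29, 118.12], [-61.27, 80.66], [-181.25, 117.63], [-171.15, -9.14], [-177.46, 177.46]. Speed limits (degrees/s): [159.86, 159.86, 180, 180, 180, 180].

INTERFACE

Orientations are given as a 3x3 rotation matrix whose columns are the frame's x, y, z axes.
In Python, from station import r gives the robot as it stands. The module is installed in compiled form; this text tells all that it offers.
- The arm moves only by the tool move_arm, never from a script. Its argument "increments" is one flat list of numbers, 7 for each row, row after row: the turn, a rotation vector about the tool's x, y, z in degrees, then the shift along the tool's x, y, z in m, then the finger opening in m, from 0 to 0.087. A call has 1 to 12 rows; each row is the pose to reach, as a shift and turn from the pose commanded when the call began, along the tool's axes at that moment; what a row does not reach only later rows make up. A row lasts 1/12 s, in which the tool goes at most 41.7 mm and 7.16 degrees, less where a joint would pass 70% of its speed; a pose out of reach is approached as far as the arm can. A call with a gripper value outside its range is refused whole. The fingers move at their own pace and stop on an object; the grip force is fixed at half the most. Time passes only in rows, so rows that repeat a pose let the fingers close. It gives the time, the measured TCP pose, the force and the opening at its end, in the units of the state.
- r.sense(): the state, without advancing time (a new reading comes with each control period).
- r.capture(name): name is "scene" or "top" or "wrist"; returns the picture (400x640x3 uint8, red, green, blue); there is no depth.
- r.calibration(name): a dict with "fx", "fy", "cx", "cy" (pixels), "D" ([k1, k2, p1, p2, k3] as OpenCV has them; the pictures are not rectified), "rvec" (rotation vector, rad) and "tvec" (3), from world to camera coordinates, as OpenCV has them; the wrist camera has in their place "tool_from_camera" (4x4, takes a point from camera to tool coordinates, whose origin is the TCP and whose axes are the tool frame's). Camera axes: x right, y down, z forward; pixel columns grow to the right and rows downward; lengths in m; the calibration is good to about 2 mm. A picture is of the moment at which its call begins: read the wrist's pose just before it. calibration takes no time and is no camera call.
- r.finish_job(): hands the job in, once; it reports no verdict.
The state is a dict: "time_s": time; "joints": joint angles; "joint_velocities": joint speeds; "effort": joint torques, N m; "tcp_pos": TCP position; "ee_rot": TCP orientation; "wrist_force": force on the tool from outside, world axes, zero at the start; "moment": the same for the moment, N m; "gripper_width": opening from 0.0 (shut) to 1.0 (fully open).
Only numpy, scipy, OpenCV 4.12 (cv2) and the standard library are available. Lean on these libraries where they do the work, as an engineer would, in place of code of your own. Each camera call takes 0.05 s, during which the arm holds its last target.

## Working session

There is one attempt and no reset: what is moved stays moved. The work goes in short steps, Python scripts to look and compute and a tool call to move; the robot and the scene stay as the last step left them, time stands still between calls to the robot, and variables do not carry over. Pictures are saved under pics/ and viewed, and the job is handed in when it is done.

Besides the shell and the picture viewer there is one more tool, called as name(argument=value, ...), one argument or row to a line, values as JSON. move_arm: Moves the arm, as the interface text tells. Its arguments: {"type":"object","properties":{"increments":{"type":"array","items":{"type":"number"}}},"required":["increments"]}

```bash
mkdir -p pics; ls
python3 - <<'E'
from station import r
import cv2
s=r.sense()
print(s)
for n in ("scene","top","wrist"):
    im=r.capture(n); cv2.imwrite(f"pics/{n}0.png",im[:,:,::-1]); print(n,r.calibration(n))
E
```

```text
pics
{'time_s': 0.0, 'joints': array([ 9.15937152e+01,  2.20920568e+01,  3.78797525e-01, -2.76994060e-02,
       -6.84132062e+01, -1.48174525e+01]), 'joint_velocities': array([ 0.05415948,  0.0011235 , -0.02351942,  0.00655986,  0.02784036,
       -0.02182492]), 'effort': array([-1.03579252e-04, -3.90669036e+01,  1.87406230e+01,  4.22009781e+00,
        1.09243928e-02, -1.93127357e-04]), 'tcp_pos': array([0.14281558, 0.60784831, 0.22944259]), 'ee_rot': array([[-3.87977088e-04, -2.28927389e-01, -9.73443424e-01],
       [-2.21884699e-03, -9.73440904e-01,  2.28927681e-01],
       [-9.99997463e-01,  2.24874071e-03, -1.30282081e-04]]), 'wrist_force': array([0.17476755, 0.37348467, 0.72453697]), 'moment': array([-0.05775946, -0.03775929, -0.00493666]), 'gripper_width': 0.9985028834671201}
scene {'fx': 450.94719138062396, 'fy': 450.94719138062396, 'cx': 323.0526167309677, 'cy': 204.648343221549, 'D': array([-0.12240505,  0.        ,  0.        ,  0.        ,  0.        ]), 'rvec': array([ 1.43533938,  2.07944724, -0.87753169]), 'tvec': array([ 0.2417574 , -0.28471089,  1.76084213])}
top {'fx': 460.0829774156461, 'fy': 460.0829774156461, 'cx': 317.1022152349062, 'cy': 201.65301928563377, 'D': array([-0.11624387,  0.        ,  0.        ,  0.        ,  0.        ]), 'rvec': array([ 2.12553369, -2.15973275,  0.15974344]), 'tvec': array([-0.02142679,  0.61329552,  1.22474843])}
wrist {'fx': 286.03440416497403, 'fy': 286.03440416497403, 'cx': 324.43580983680397, 'cy': 198.6914222963752, 'D': array([-0.04332313,  0.        ,  0.        ,  0.        ,  0.        ]), 'tool_from_camera': array([[-6.49098866e-04, -2.48195821e-01,  9.68709664e-01,
        -1.54018520e-01],
       [ 9.99999702e-01, -5.65274701e-04,  5.25234622e-04,
         8.69902388e-04],
       [ 4.17226028e-04,  9.68709717e-01,  2.48196114e-01,
        -6.57908005e-02],
       [ 0.00000000e+00,  0.00000000e+00,  0.00000000e+00,
         1.00000000e+00]])}
```

View pics/scene0.png

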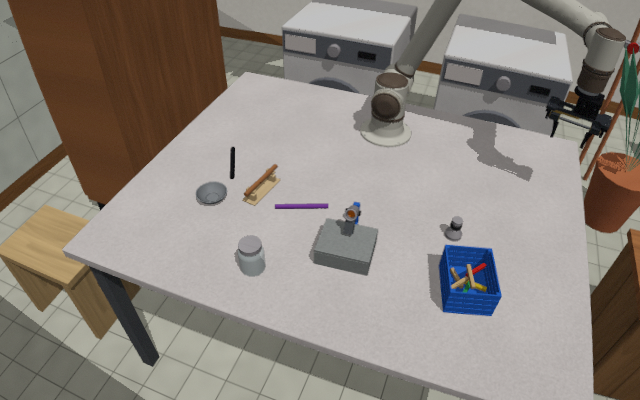

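View pics/top0.png

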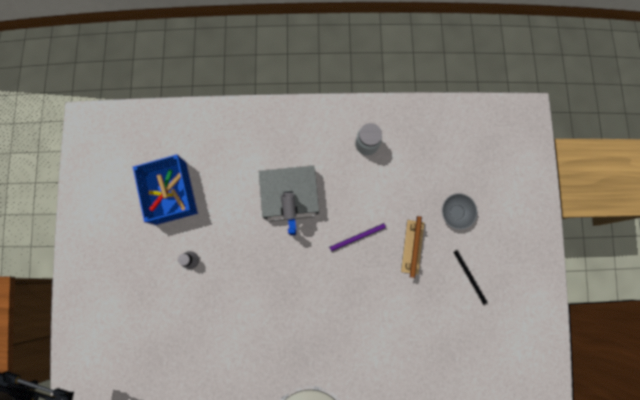

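View pics/wrist0.png

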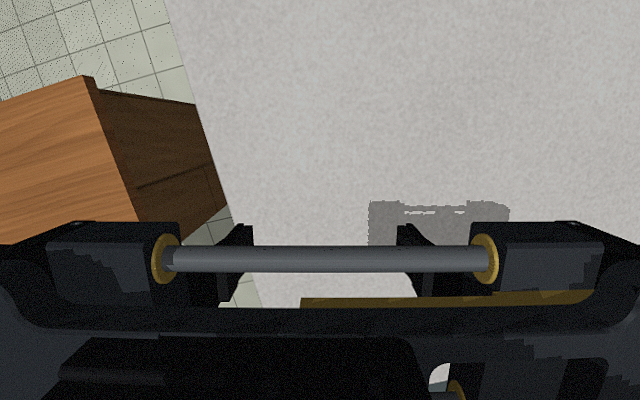

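The scene view and the top view show the stand at about top (290,193), with the sleeve and blue handle in front of it at (291,225). The wooden dowel is on its rest at (413,247). The purple (358,237) and black (470,277) rods are look-alikes. I'll zoom in to measure.

```bash
cat > h.py <<'E'
import numpy as np, cv2
from station import r
from scipy.spatial.transform import Rotation as R
def cam(n,s=None):
    c=r.calibration(n); K=np.array([[c['fx'],0,c['cx']],[0,c['fy'],c['cy']],[0,0,1]]); D=c['D']
    if 'rvec' in c: return K,D,c['rvec'],c['tvec']
    T=np.eye(4);T[:3,:3]=s['ee_rot'];T[:3,3]=s['tcp_pos']; M=np.linalg.inv(T@c['tool_from_camera'])
    return K,D,cv2.Rodrigues(M[:3,:3])[0].ravel(),M[:3,3]
def proj(P,C): return cv2.projectPoints(np.atleast_2d(np.array(P,float)),C[2],C[3],C[0],C[1])[0].reshape(-1,2)
def back(px,z,C):
    u=cv2.undistortPoints(np.array(px,float).reshape(-1,1,2),C[0],C[1]).reshape(-1,2)
    Rm=cv2.Rodrigues(C[2])[0]; o=-Rm.T@C[3]; d=np.c_[u,np.ones(len(u))]@Rm
    return o+d*((z-o[2])/d[:,2])[:,None]
E
python3 - <<'E'
import cv2
a=cv2.imread('pics/top0.png'); cv2.imwrite('pics/topA.png',cv2.resize(a[150:250,235:345],None,fx=6,fy=6,interpolation=cv2.INTER_CUBIC))
cv2.imwrite('pics/topB.png',cv2.resize(a[200:290,370:460],None,fx=6,fy=6,interpolation=cv2.INTER_CUBIC))
b=cv2.imread('pics/scene0.png'); cv2.imwrite('pics/sceneA.png',cv2.resize(b[150:290,220:400],None,fx=4,fy=4,interpolation=cv2.INTER_CUBIC))
E
```

```text
(no output)
```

View pics/topA.png

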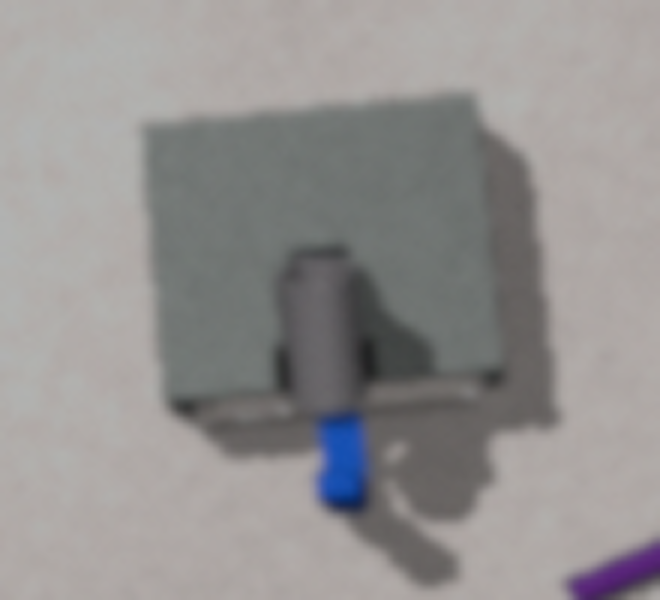

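View pics/topB.png

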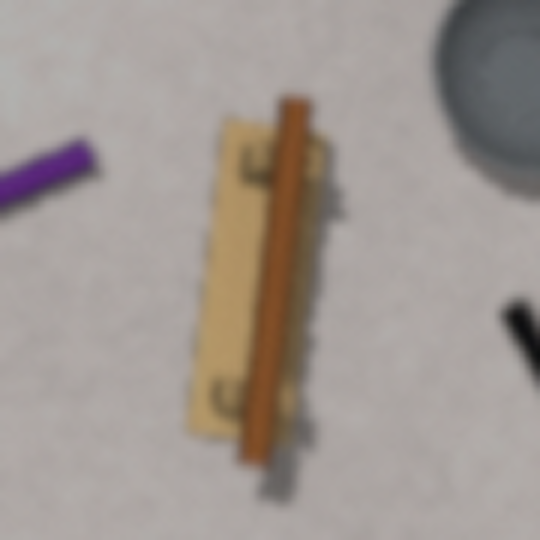

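View pics/sceneA.png

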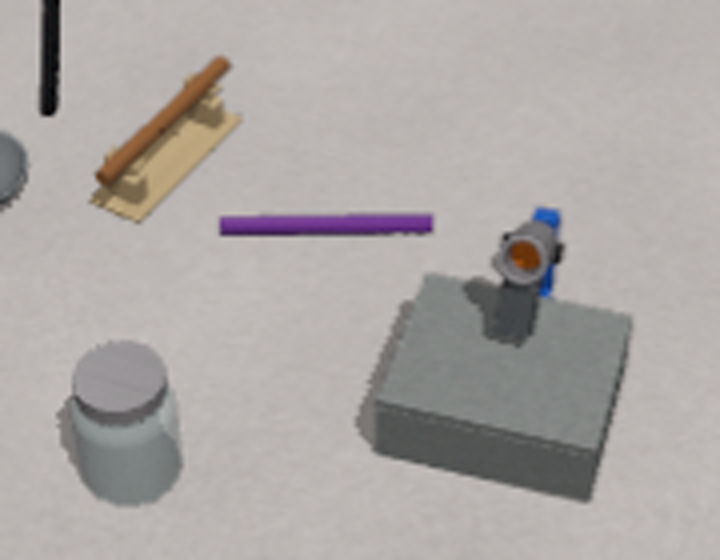

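```bash
cat >> h.py <<'E'
def tA(p): return (np.array(p,float)+.5)/6-.5+[235,150]
def tB(p): return (np.array(p,float)+.5)/6-.5+[370,200]
def sA(p): return (np.array(p,float)+.5)/4-.5+[220,150]
E
python3 - <<'E'
from h import *
from scipy.optimize import least_squares
T=cam('top');S=cam('scene')
L=np.array([[.07,.078,.06],[.07,-.078,.06],[-.06,-.078,.06],[-.06,.078,.06]])
ot=tA([(143,122),(472,93),(503,372),(168,403)])
os_=sA([(592,448),(376,403),(427,275),(632,315)])
def w(p,L): c,s=np.cos(p[2]),np.sin(p[2]); return np.c_[p[0]+c*L[:,0]-s*L[:,1],p[1]+s*L[:,0]+c*L[:,1],L[:,2]]
for use in ('t','s','ts'):
    f=lambda p: np.concatenate(([ (proj(w(p,L),T)-ot).ravel()] if 't' in use else [])+([(proj(w(p,L),S)-os_).ravel()] if 's' in use else []))
    q=least_squares(f,[.6,0,0]); print(use,q.x,np.round(q.fun,1))
p=q.x
print('outlet',w(p,np.array([[-.07,0,.1]])),'mouth',w(p,np.array([[-.07+.06*np.cos(.56),0,.1+.06*np.sin(.56)]])),'handle',w(p,np.array([[-.1,0,.096]])))
print('check handle top',proj(w(p,np.array([[-.1,0,.096],[-.07+.06*np.cos(.56),0,.1+.06*np.sin(.56)]])),T),tA([(342,490),(325,250)]))
print(proj(w(p,np.array([[-.07+.06*np.cos(.56),0,.1+.06*np.sin(.56)]])),S),sA([(525,255)]))
# dowel
od=tB([(295,98),(254,463)]); print('dowel top@.045',back(od,.045,T))
os2=sA([(222,65),(103,177)]); print('scene',back(os2,.045,S))
print('rest base',back(tB([(222,118),(327,135),(190,435),(292,440)]),.005,T))
print('rest base s',back(sA([(240,120),(137,222),(90,200)]),.005,S))
for n,px,z in (('jar',(369,135),.1),('noz',(186,261),.068),('dish',(460,212),.03),('bask',(165,190),.09),('pur1',(331,249),.01),('pur2',(385,226),.01)): print(n,back([px],z,T))
E
```

```text
t [0.63764258 0.04738143 0.0821237 ] [-0.4  0.4  0.9 -0.2  0.3 -0.3 -0.8  0.1]
s [0.63762175 0.04872834 0.08114821] [ 1.1  0.7 -0.5 -0.5 -0.7 -0.7  0.1  0.3]
ts [0.63759209 0.04802713 0.08177678] [-0.6  0.5  0.7 -0.2  0.1 -0.3 -1.1  0.1  0.8  0.6 -0.8 -0.6 -0.9 -0.8
 -0.1  0.2]
outlet [[0.56782602 0.04230913 0.1       ]] mouth [[0.61849144 0.04646165 0.13187117]] handle [[0.53792628 0.03985856 0.096     ]]
check handle top [[290.51004215 227.39361685]
 [286.89365189 195.01150279]] [[291.58333333 231.25      ]
 [288.75       191.25      ]]
[[349.42750455 215.06169986]] [[350.875 213.375]]
dowel top@.045 [[ 0.56859913 -0.31173834  0.045     ]
 [ 0.40244567 -0.2856582   0.045     ]]
scene [[ 0.40037589 -0.28338399  0.045     ]
 [ 0.56305767 -0.31172844  0.045     ]]
rest base [[ 0.56430402 -0.28520062  0.005     ]
 [ 0.5552779  -0.33519427  0.005     ]
 [ 0.41549533 -0.26406833  0.005     ]
 [ 0.41205957 -0.31212088  0.005     ]]
rest base s [[ 0.41819273 -0.26069226  0.005     ]
 [ 0.5631437  -0.2856049   0.005     ]
 [ 0.55386323 -0.33295545  0.005     ]]
jar [[ 0.78532443 -0.17489776  0.1       ]]
noz [[0.45353533 0.32459801 0.068     ]]
dish [[ 0.57931861 -0.43342504  0.03      ]]
bask [[0.64488707 0.38104885 0.09      ]]
pur1 [[ 0.4835743  -0.06802075  0.01      ]]
pur2 [[ 0.54566131 -0.22196627  0.01      ]]
```

```bash
cat >> h.py <<'E'
psi=.0818; STAND=np.array([.6376,.0480,0.])
def Rt(th,psi): 
    t=np.radians(th);c,s=np.cos(psi),np.sin(psi)
    x=np.array([np.sin(t)*c,np.sin(t)*s,-np.cos(t)]);y=np.array([s,-c,0]);return np.c_[x,y,np.cross(x,y)]
def sw(l): c,s=np.cos(psi),np.sin(psi); return STAND+np.array([c*l[0]-s*l[1],s*l[0]+c*l[1],l[2]])
def row(Rg,pg,R0=None,p0=None):
    """increments (turn deg, shift m) to goal GRASP point pg"""
    s=r.sense(); R0=s['ee_rot'] if R0 is None else R0; p0=s['tcp_pos'] if p0 is None else p0
    tcp=np.array(pg)+.011*Rg[:,0]
    rv=R.from_matrix(R0.T@Rg).as_rotvec(degrees=True); d=R0.T@(tcp-p0)
    return np.round(rv,2).tolist(),np.round(d,4).tolist()
E
python3 - <<'E'
from h import *
Rg=Rt(30,psi); g=sw([-.1,0,.08])
print(row(Rg,g-.13*Rg[:,0]), g-.13*Rg[:,0])
E
```

```text
([-17.48, 29.76, -4.79], [0.0475, 0.4809, -0.458]) [0.47315172 0.03451805 0.1925833 ]
```

move_arm(
  increments=[-17.48,29.76,-4.79,0.0475,0.4809,-0.458,0.087,-17.48,29.76,-4.79,0.0475,0.4809,-0.458,0.087,-17.48,29.76,-4.79,0.0475,0.4809,-0.458,0.087,-17.48,29.76,-4.79,0.0475,0.4809,-0.458,0.087,-17.48,29.76,-4.79,0.0475,0.4809,-0.458,0.087,-17.48,29.76,-4.79,0.0475,0.4809,-0.458,0.087,-17.48,29.76,-4.79,0.0475,0.4809,-0.458,0.087,-17.48,29.76,-4.79,0.0475,0.4809,-0.458,0.087,-17.48,29.76,-4.79,0.0475,0.4809,-0.458,0.087,-17.48,29.76,-4.79,0.0475,0.4809,-0.458,0.087,-17.48,29.76,-4.79,0.0475,0.4809,-0.458,0.087,-17.48,29.76,-4.79,0.0475,0.4809,-0.458,0.087],
)

```text
time_s: 1.15
tcp_pos: [0.3977, 0.1787, 0.2001]
ee_rot: [[0.497, 0.084, -0.864], [0.044, -0.997, -0.071], [-0.867, -0.003, -0.499]]
wrist_force: [0.9, 0.4, 0.7]
gripper_width: 1.002
```

Run:
```python
from h import *
Rg=Rt(30,psi); g=sw([-.1,0,.08])
print(row(Rg,g-.13*Rg[:,0]), g-.13*Rg[:,0])
```

```text
([0.0, 0.07, 0.2], [0.0486, 0.1501, -0.0512]) [0.47315172 0.03451805 0.1925833 ]
```

move_arm(
  increments=[0,0,0,0.048,0.15,-0.051,0.087,0,0,0,0.048,0.15,-0.051,0.087,0,0,0,0.048,0.15,-0.051,0.087,0,0,0,0.048,0.15,-0.051,0.087,0,0,0,0.048,0.15,-0.051,0.087,0,0,0,0.048,0.15,-0.051,0.087],
)

```text
time_s: 1.65
tcp_pos: [0.4772, 0.0332, 0.187]
ee_rot: [[0.489, 0.076, -0.869], [0.038, -0.997, -0.066], [-0.872, -0.001, -0.49]]
wrist_force: [-0.2, -0.1, -0.6]
gripper_width: 0.999
```

Run:
```python
from h import *
Rg=Rt(30,psi); g=sw([-.1,0,.08])
print(row(Rg,g-.13*Rg[:,0]), g-.13*Rg[:,0])
s=r.sense();im=r.capture('wrist');C=cam('wrist',s)
for l in ([-.1,0,.096],[-.093,.01,.096],[-.093,-.01,.096],[-.107,-.01,.096],[-.107,.01,.096],[-.06,.078,.06],[-.06,-.078,.06]):
    q=proj([sw(l)],C)[0]; print(l,q); cv2.circle(im,tuple(int(v) for v in q),2,(255,0,255),1)
cv2.imwrite('pics/w1.png',im[:,:,::-1])
```

```text
([-0.32, 0.64, -0.12], [0.0042, -0.0017, 0.0005]) [0.47315172 0.03451805 0.1925833 ]
[-0.1, 0, 0.096] [321.8471768 187.8147317]
[-0.093, 0.01, 0.096] [311.30700926 180.84527959]
[-0.093, -0.01, 0.096] [332.32837162 180.7173155 ]
[-0.107, -0.01, 0.096] [332.53085342 194.88065866]
[-0.107, 0.01, 0.096] [311.22278815 195.01130107]
[-0.06, 0.078, 0.06] [251.4717278  163.30585411]
[-0.06, -0.078, 0.06] [392.48465667 162.45657804]
```

View pics/w1.png

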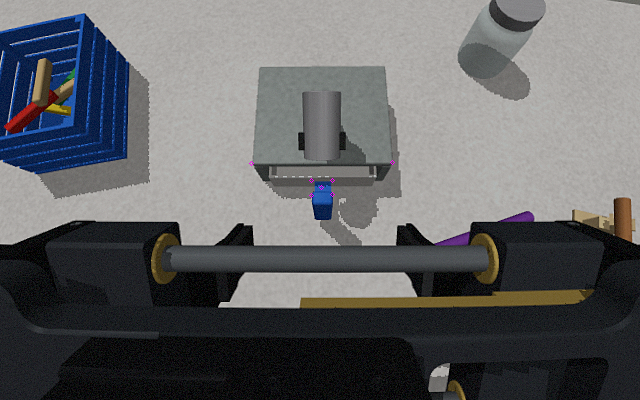

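Run:
```python
import cv2
from h import *
a=cv2.imread('pics/w1.png'); cv2.imwrite('pics/w1z.png',cv2.resize(a[55:255,230:410],None,fx=4,fy=4,interpolation=cv2.INTER_CUBIC)[:600*4//3])
s=r.sense();C=cam('wrist',s)
# back project handle top corner candidates & stand
```

```text
(no output)
```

View pics/w1z.png

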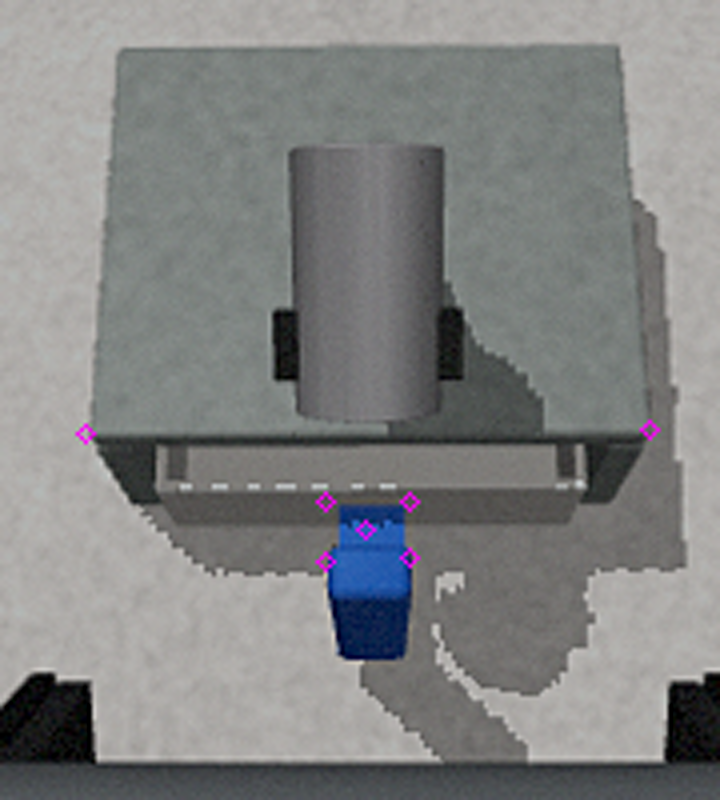

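Run:
```python
from h import *
s=r.sense();C=cam('wrist',s)
z=lambda p:((p-[230,55]+.5)*4-.5).round()
a=.56;d=np.array([np.cos(a),0,np.sin(a)]);u=np.array([-np.sin(a),0,np.cos(a)])
O=np.array([-.07,0,.1])
for t in (0,.06):
  for l in (O+t*d+.0175*u,O+t*d-.0175*u,O+t*d+np.array([0,.0175,0]),O+t*d-np.array([0,.0175,0])): print(t,z(proj([sw(l)],C)[0]))
for l in ([.07,.078,.06],[.07,-.078,.06],[-.06,-.078,.06],[-.06,.078,.06]): print(z(proj([sw(l)],C)[0]))
print(back([[322.4+0,55+573/4]],.096,C), sw([-.11,0,.096]))
```

```text
0 [375. 419.]
0 [376. 397.]
0 [303. 408.]
0 [448. 407.]
0.06 [375. 137.]
0.06 [375. 148.]
0.06 [297. 143.]
0.06 [452. 143.]
[122.  41.]
[627.  40.]
[658. 432.]
[ 94. 433.]
[[0.52743234 0.0401201  0.096     ]] [0.52796781 0.03901203 0.096     ]
```

Run:
```python
from h import *
Rg=Rt(30,psi); g=np.array([.5275,.0397,.080])
print(row(Rg,g-.05*Rg[:,0]),row(Rg,g)); s=r.sense(); print(s['tcp_pos'],s['time_s'])
```

```text
([-0.15, 0.62, -0.04], [0.0793, -0.001, 0.0085]) ([-0.15, 0.62, -0.04], [0.1293, -0.001, 0.008])
[0.47676478 0.03462068 0.18708725] 1.7
```

move_arm(
  increments=[0,0.6,0,0.04,-0.001,0.0085,0.087,0,0.6,0,0.079,-0.001,0.0085,0.06,0,0.6,0,0.105,-0.001,0.008,0.06,0,0.6,0,0.129,-0.001,0.008,0.06,0,0.6,0,0.129,-0.001,0.008,0.06,0,0.6,0,0.129,-0.001,0.008,0.01,0,0.6,0,0.129,-0.001,0.008,0.01,0,0.6,0,0.129,-0.001,0.008,0.01,0,0.6,0,0.129,-0.001,0.008,0.01,0,0.6,0,0.129,-0.001,0.008,0.01],
)

```text
time_s: 2.53
tcp_pos: [0.5491, 0.0274, 0.1476]
ee_rot: [[0.438, 0.095, -0.894], [0.063, -0.995, -0.075], [-0.897, -0.023, -0.442]]
wrist_force: [-0.5, 0.3, 0.8]
gripper_width: 0.403
```

Run:
```python
from h import *
s=r.sense();im=r.capture('wrist');cv2.imwrite('pics/w2.png',im[:,:,::-1]); print(s['gripper_width'],s['wrist_force'])
v=-np.array([np.cos(psi),np.sin(psi),0]); print(s['ee_rot'].T@(v*.085))
```

```text
0.4029025553180185 [-0.54372669  0.28994428  0.75025659]
[-0.03754567 -0.00115294  0.07624955]
```

View pics/w2.png

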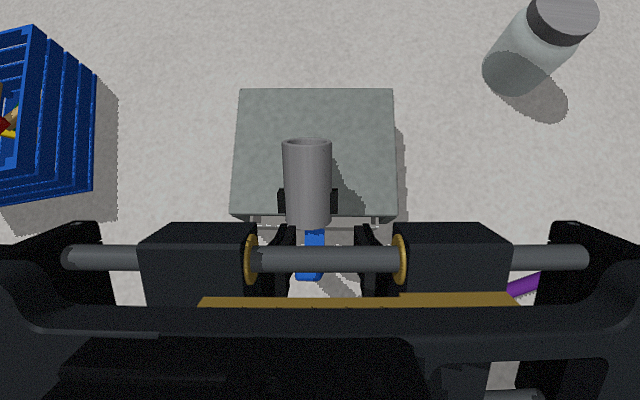

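Run:
```python
from h import *
s=r.sense();print(s['time_s'],s['joints'].round(1),s['joint_velocities'].round(2),s['effort'].round(1),s['moment'],s['tcp_pos'])
```

```text
2.5833 [ 19.7   9.2 -47.3  33.6  -9.2  43.3] [-0.31 -0.31 -0.49  1.48  0.04 -1.6 ] [  0.2 -23.1  14.2   2.2   0.8   0. ] [-0.1446877   0.88811675  0.01937242] [0.5491983  0.02714503 0.14754157]
```

The tilt ran joint 5 into its limit (-9.1°), so I'll use a nearly vertical tool at the handle. First I back up.

Run:
```python
from h import *
Rg=Rt(8,psi); g=np.array([.5275,.0397,.080])
print(row(Rg,g+[-.03,0,.12]),row(Rg,g+[0,0,.04]))
```

```text
([0.31, -18.22, 1.51], [-0.0585, -0.0183, 0.0255]) ([0.31, -18.22, 1.51], [0.0264, -0.0136, 0.0341])
```

move_arm(
  increments=[0,-6,0,-0.04,-0.018,0.025,0.06,0,-12,1,-0.0585,-0.018,0.025,0.06,0.3,-18.2,1.5,-0.0585,-0.018,0.0255,0.06,0.3,-18.2,1.5,-0.0585,-0.018,0.0255,0.06,0.3,-18.2,1.5,-0.0585,-0.018,0.0255,0.06,0.3,-18.2,1.5,-0.0585,-0.018,0.0255,0.06],
)

```text
time_s: 3.08
tcp_pos: [0.5002, 0.0394, 0.1896]
ee_rot: [[0.142, 0.08, -0.987], [0.012, -0.997, -0.079], [-0.99, -0.0, -0.143]]
wrist_force: [-0.0, -0.4, -1.0]
gripper_width: 0.664
```

Run:
```python
from h import *
s=r.sense();print(s['time_s'],s['joints'].round(2),s['tcp_pos'],s['ee_rot'].round(3).tolist())
Rg=Rt(8,psi); g=np.array([.5275,.0397,.080])
print(row(Rg,g+[-.03,0,.12]),row(Rg,g+[0,0,.04]),row(Rg,g))
im=r.capture('wrist');cv2.imwrite('pics/w3.png',im[:,:,::-1])
```

```text
3.0833 [ 24.8    8.14 -27.13   3.84 -47.06  67.37] [0.50024336 0.03938009 0.18956137] [[0.142, 0.08, -0.987], [0.012, -0.997, -0.079], [-0.99, -0.0, -0.143]]
([-0.09, -0.22, 0.01], [0.0003, -0.0005, 0.0012]) ([-0.09, -0.22, 0.01], [0.0837, 0.0019, -0.0169]) ([-0.09, -0.22, 0.01], [0.1233, 0.0019, -0.0112])
```

View pics/w3.png

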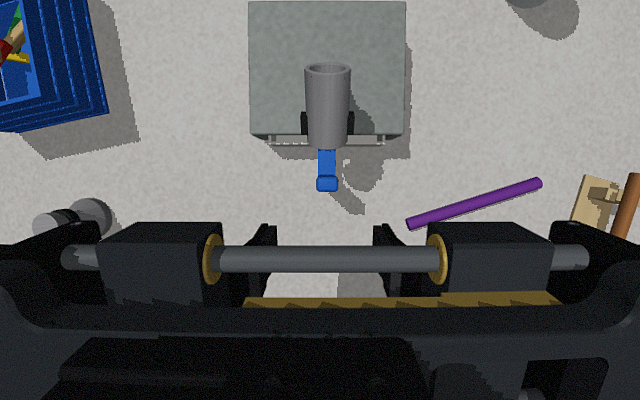

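Run:
```python
from h import *
s=r.sense();C=cam('wrist',s); print(back([[327.5,182.5]],.096,C)); print(row(Rt(8,psi),[.5275,.0397,.080]))
```

```text
[[0.5284523  0.03768099 0.096     ]]
([-0.09, -0.06, -0.05], [0.1224, 0.0011, -0.0133])
```

move_arm(
  increments=[0,0,0,0.04,0.002,-0.017,0.06,0,0,0,0.08,0.002,-0.017,0.06,0,0,0,0.084,0.002,-0.0165,0.06,0,0,0,0.105,0.002,-0.014,0.06,0,0,0,0.123,0.002,-0.011,0.06,0,0,0,0.123,0.002,-0.011,0.06,0,0,0,0.123,0.002,-0.011,0.06],
)

```text
time_s: 3.72
tcp_pos: [0.5259, 0.0384, 0.0687]
ee_rot: [[0.137, 0.081, -0.987], [0.01, -0.997, -0.08], [-0.991, 0.001, -0.137]]
wrist_force: [0.9, 0.3, 0.4]
gripper_width: 0.686
```

Run:
```python
from h import *
s=r.sense(); print(s['joints'].round(1),row(Rt(8,psi),[.5275,.0397,.080]))
im=r.capture('wrist');cv2.imwrite('pics/w4.png',im[:,:,::-1])
```

```text
[ 23.3  20.  -32.8   5.2 -29.8  67. ] ([-0.03, 0.1, -0.08], [-0.0, -0.0011, -0.0033])
```

View pics/w4.png

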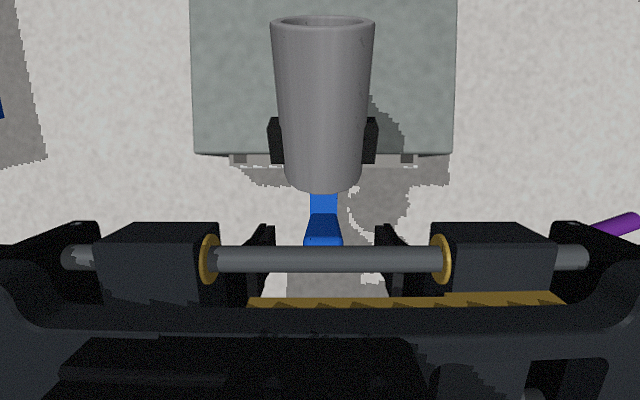

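Run:
```python
from h import *
print(row(Rt(2,psi),[.5275,.0387,.081]))
```

```text
([-0.02, -6.07, -0.03], [-0.0001, 0.0003, -0.0008])
```

move_arm(
  increments=[0,-6,0,0,0,-0.001,0.06,0,-6,0,0,0,-0.001,0.06,0,-6,0,0,0,-0.001,0.005,0,-6,0,0,0,-0.001,0.005,0,-6,0,0,0,-0.001,0.005,0,-6,0,0,0,-0.001,0.005,0,-6,0,0,0,-0.001,0.005,0,-6,0,0,0,-0.001,0.005],
)

```text
time_s: 4.43
tcp_pos: [0.5281, 0.0394, 0.0693]
ee_rot: [[0.036, 0.081, -0.996], [0.003, -0.997, -0.081], [-0.999, -0.0, -0.036]]
wrist_force: [-0.3, 0.5, 0.6]
gripper_width: 0.318
```

Run:
```python
from h import *
s=r.sense(); print(s['joints'].round(1),s['gripper_width']*87,s['wrist_force'])
v=-np.array([np.cos(psi),np.sin(psi),0]); print(s['ee_rot'].T@(v*.073))
```

```text
[ 22.2  22.3 -26.6   1.  -39.2  71.7] 27.63503074326176 [-0.26625671  0.4903591   0.57715138]
[-2.61617478e-03  5.48206243e-05  7.29530851e-02]
```

move_arm(
  increments=[0,0,0,0,0,0,0.005,0,0,0,0,0,0,0.005,0,0,0,0,0,0.006,0.005,0,0,0,-0.001,0,0.018,0.005,0,0,0,-0.001,0,0.03,0.005,0,0,0,-0.0015,0,0.042,0.005,0,0,0,-0.002,0,0.052,0.005,0,0,0,-0.002,0,0.062,0.005,0,0,0,-0.0025,0,0.068,0.005,0,0,0,-0.0025,0,0.072,0.005,0,0,0,-0.0025,0,0.072,0.005,0,0,0,-0.0025,0,0.072,0.005],
)

```text
time_s: 5.43
tcp_pos: [0.4567, 0.0337, 0.0692]
ee_rot: [[0.036, 0.081, -0.996], [0.003, -0.997, -0.081], [-0.999, -0.0, -0.036]]
wrist_force: [1.6, -0.5, -1.1]
gripper_width: 0.227
```

Run:
```python
from h import *
s=r.sense(); print(s['joints'].round(1),s['gripper_width']*87,s['wrist_force'])
for n in ('wrist','top'):
  im=r.capture(n);cv2.imwrite(f'pics/{n}5.png',im[:,:,::-1])
p=s['tcp_pos']-.011*s['ee_rot'][:,0]; q=p-STAND; print('stand-frame', q[0]*np.cos(psi)+q[1]*np.sin(psi), -q[0]*np.sin(psi)+q[1]*np.cos(psi),q[2])
```

```text
[ 25.1  16.6 -36.4   1.2 -35.1  68.5] 19.763425781803964 [ 1.5604144  -0.51637231 -1.05872273]
stand-frame -0.18183653871706712 0.0005239307501575304 0.08018228283335407
```

View pics/wrist5.png

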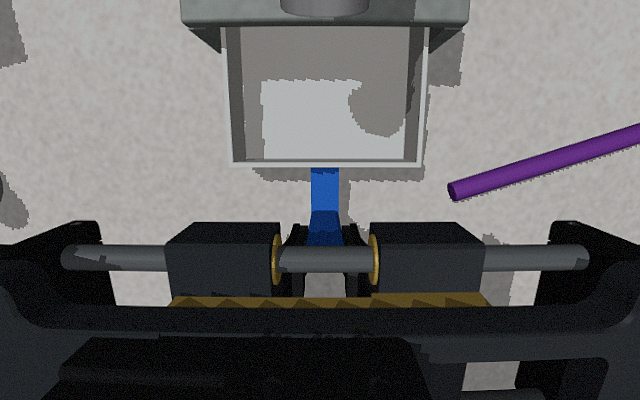

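move_arm(
  increments=[0,0,0,0,0,0.003,0.005,0,0,0,0,0,0.006,0.005,0,0,0,0,0,0.006,0.005],
)

```text
time_s: 5.78
tcp_pos: [0.4563, 0.0339, 0.0693]
ee_rot: [[0.047, 0.083, -0.995], [0.005, -0.997, -0.083], [-0.999, -0.001, -0.047]]
wrist_force: [18.8, -7.6, -18.8]
gripper_width: 0.23
```

move_arm(
  increments=[0,0,0,0,0,-0.007,0.05,0,0,0,0,0,-0.007,0.05,0,0,0,0,0,-0.006,0.05,0,0,0,-0.02,0,-0.006,0.05,0,0,0,-0.06,0,-0.006,0.05,0,0,0,-0.1,0,-0.006,0.05,0,0,0,-0.13,0,-0.006,0.05,0,0,0,-0.13,0,-0.006,0.05,0,0,0,-0.13,0,-0.006,0.05],
)

```text
time_s: 6.53
tcp_pos: [0.4518, 0.0335, 0.2007]
ee_rot: [[0.039, 0.081, -0.996], [0.005, -0.997, -0.081], [-0.999, -0.002, -0.039]]
wrist_force: [-0.4, -0.2, -0.6]
gripper_width: 0.57
```

```bash
cat > kin.py <<'E'
import numpy as np
from scipy.optimize import least_squares
D=[([91.593,22.042,.453,0,-68.411],(.143,.608,.231)),([22.2,22.3,-26.6,1,-39.2],(.5281,.0394,.0693)),([25.1,16.6,-36.4,1.2,-35.1],(.4567,.0337,.0692)),([24.8,8.14,-27.13,3.84,-47.06],(.50024,.03938,.18956)),([23.3,20,-32.8,5.2,-29.8],(.5259,.0384,.0687)),([19.7,9.2,-47.3,33.6,-9.2],(.549,.0271,.1476))]
rd=np.radians
def fk(p,j):
    a1,d1,L2,L3,a3,L6,e=p; j1,j2,j3,j4,j5=rd(j[:5]); f=j2-j3
    w=np.array([a1+L2*np.sin(j2)+L3*np.cos(f)+a3*np.sin(f),-e,d1+L2*np.cos(j2)-L3*np.sin(f)+a3*np.cos(f)])
    fx=np.array([np.cos(f),0,-np.sin(f)]);fy=np.array([0,1,0]);fz=np.array([np.sin(f),0,np.cos(f)])
    # bend down by b=-j5, rolled by j4
    b=-j5; out=[]
    t=np.cos(b)*fx+np.sin(b)*(-np.cos(j4)*fz+SG*np.sin(j4)*fy)
    q=w+L6*t; c,s=np.cos(j1),np.sin(j1); return np.array([c*q[0]-s*q[1],s*q[0]+c*q[1],q[2]]),np.array([c*t[0]-s*t[1],s*t[0]+c*t[1],t[2]])
def fit():
    global SG
    best=None
    for SG in (1,-1):
        q=least_squares(lambda p:np.concatenate([fk(p,j)[0]-x for j,x in D]+[1e-2*(p-[0,.3,.4,.4,0,.3,.16])]),[0,.3,.4,.4,0,.3,.16])
        if best is None or q.cost<best[0]: best=(q.cost,SG,q)
    SG=best[1]; return best[2]
if __name__=='__main__':
    q=fit(); print(SG,q.x.round(4),q.cost,(q.fun[:-7]*1000).round(1))
E
python3 kin.py
python3 - <<'E'
from h import *
s=r.sense(); print(s['time_s'],s['joints'].round(2).tolist(),s['tcp_pos'].tolist())
im=r.capture('top');cv2.imwrite('pics/top6.png',cv2.resize(im[140:300,240:460,::-1],None,fx=3.6,fy=3.6,interpolation=2))
E
```

```text
-1 [-0.0026  0.3073  0.6191  0.4061 -0.0149  0.4894  0.1486] 0.0009194872045748133 [-11.1  -2.2  -2.6  -2.9   8.5   5.8  -8.    5.8   9.    2.3   2.7  -0.5
   7.    5.2   3.1   5.7 -32.4 -14.9]
6.5333 [25.37, 5.49, -26.89, 0.83, -55.5, 68.8] [0.45178463672813773, 0.03348348687094017, 0.20074819592996132]
```

View pics/top6.png

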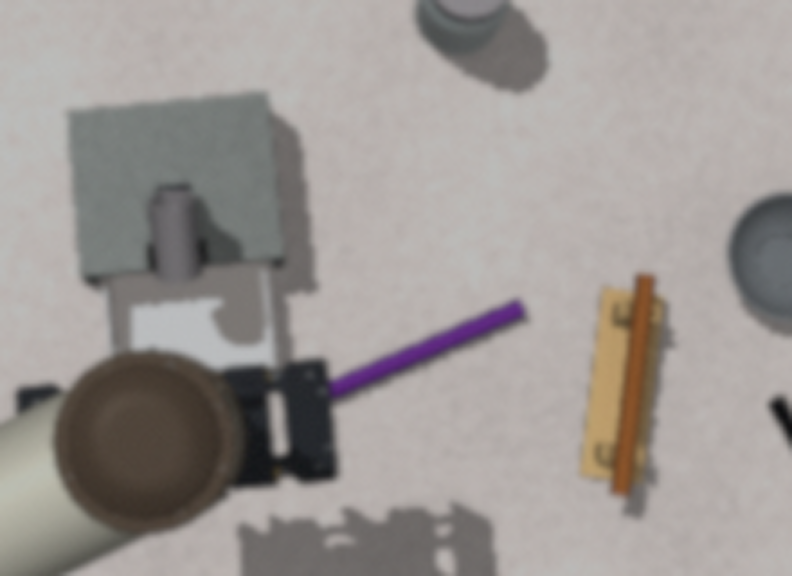

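```bash
cat > kin.py <<'E'
import numpy as np
from scipy.optimize import least_squares
from scipy.spatial.transform import Rotation as R
D=[([91.593,22.042,.453,0,-68.411],(.143,.608,.231)),([22.2,22.3,-26.6,1,-39.2],(.5281,.0394,.0693)),([25.1,16.6,-36.4,1.2,-35.1],(.4567,.0337,.0692)),([24.8,8.14,-27.13,3.84,-47.06],(.50024,.03938,.18956)),([23.3,20,-32.8,5.2,-29.8],(.5259,.0384,.0687)),([19.7,9.2,-47.3,33.6,-9.2],(.549,.0271,.1476)),([25.37,5.49,-26.89,.83,-55.5],(.45178,.03348,.20075))]
rx=lambda a:R.from_euler('x',a,degrees=True).as_matrix();ry=lambda a:R.from_euler('y',a,degrees=True).as_matrix();rz=lambda a:R.from_euler('z',a,degrees=True).as_matrix()
# p: a1,e1,d1 | a2,L2 | L3,a3 | wx,wy,wz after j4 | L6 after j5 , yaw offset
def fk(p,j,SG):
    a1,e1,d1,a2,L2,L3,a3,wy,L6=p
    M=rz(j[0]); x=M@[a1,e1,d1]; M=M@ry(j[1]); x=x+M@[a2,0,L2]; M=M@ry(-j[2]); x=x+M@[L3,0,a3]
    M=M@rx(SG*j[3]); x=x+M@[0,wy,0]; M=M@ry(-j[4]); x=x+M@[L6,0,0]; return x,M[:,0]
p0=np.array([0,-.08,.3,0,.4,.4,0,-.08,.3])
def fit(D=D,w=1e-3):
    best=None
    for SG in (1,-1):
        q=least_squares(lambda p:np.concatenate([fk(p,j,SG)[0]-x for j,x in D]+[w*(p-p0)]),p0)
        if best is None or q.cost<best[0]: best=(q.cost,SG,q)
    return best
if __name__=='__main__':
    c,SG,q=fit(); print(SG,q.x.round(4),c,(q.fun[:-9]*1000).round(1)); 
    for j,x in D: print(fk(q.x,j,SG)[1].round(3))
E
python3 kin.py
```

```text
-1 [ 1.100e-03 -4.000e-04  1.604e-01 -1.000e-03  5.635e-01  4.215e-01
  5.000e-04 -1.594e-01  2.975e-01] 2.0346123343452477e-07 [-0.   0.1 -0.1 -0.3 -0.1  0.   0.  -0.2 -0.2 -0.1 -0.   0.1  0.2  0.3
  0.2 -0.   0.  -0.1  0.1 -0.   0. ]
[ 0. -0. -1.]
[ 0.035  0.002 -0.999]
[ 0.035  0.003 -0.999]
[ 0.143  0.012 -0.99 ]
[ 0.138  0.01  -0.99 ]
[ 0.438  0.063 -0.897]
[ 0.039  0.005 -0.999]
```

```bash
cat >> kin.py <<'E'
LO=np.array([-179.8,-69.2,-61.2,-181,-171]);HI=np.array([179.8,118.1,80.6,117.6,-9.2])
_c,SGN,_q=fit()
def ik(tcp,x,seed=(20,20,-20,0,-45)):
    f=lambda j:np.concatenate([(fk(_q.x,j,SGN)[0]-tcp)*10,fk(_q.x,j,SGN)[1]-x])
    s=least_squares(f,seed,bounds=(LO,HI),x_scale=30); return s.x,np.abs(s.fun).max()
E
python3 - <<'E'
from h import *; from kin import ik
a=.56
for th in (0,10,20,32.1):
  for sg in (.08,.105,.13,.18,.205):
    Rg=Rt(th,psi); g=sw(np.array([-.07,0,.1])+sg*np.array([np.cos(a),0,np.sin(a)]))
    j,e=ik(g+.011*Rg[:,0],Rg[:,0]); print(th,sg,j.round(1),round(e,4))
E
```

```text
0 0.08 [ 18.8  27.9  -5.3   0.  -56.9] 0.0
0 0.105 [ 18.4  29.   -1.1  -0.  -59.9] 0.0
0 0.13 [ 17.9  30.3   3.2  -0.  -62.9] 0.0
0 0.18 [ 17.1  33.3  12.5   0.  -69.1] 0.0
0 0.205 [ 16.8  35.   17.4   0.  -72.4] 0.0
10 0.08 [ 20.   23.8 -14.5   3.9 -42.2] 0.0
10 0.105 [ 19.5  24.8 -10.4   3.6 -45.2] 0.0
10 0.13 [ 19.   26.   -6.2   3.3 -48.2] 0.0
10 0.18 [ 18.1  28.7   2.6   2.8 -54.3] 0.0
10 0.205 [ 17.6  30.2   7.2   2.7 -57.3] 0.0
20 0.08 [ 21.   20.4 -25.4  12.9 -25.5] 0.0
20 0.105 [ 20.5  21.3 -21.   11.1 -28.8] 0.0
20 0.13 [ 20.   22.4 -16.6   9.8 -32.1] 0.0
20 0.18 [ 19.   24.7  -7.8   7.8 -38.3] 0.0
20 0.205 [ 18.5  26.1  -3.3   7.1 -41.4] 0.0
32.1 0.08 [ 19.   18.4 -36.   28.2  -9.2] 0.0691
32.1 0.105 [ 18.2  18.8 -35.   34.1  -9.2] 0.0487
32.1 0.13 [ 17.4  19.3 -33.6  38.7  -9.2] 0.0266
32.1 0.18 [ 18.3  21.  -25.2  30.4 -14.3] 0.0
32.1 0.205 [ 18.6  22.3 -19.1  23.5 -18.7] 0.0
```

```bash
cat >> h.py <<'E'
pr=-.158; DC=np.array([.484,-.2984,.045])
E
python3 - <<'E'
from h import *; from kin import ik
Rg=Rt(-15,pr); u=np.array([np.cos(pr),np.sin(pr),0]); g=DC+.02*u
for dz in (0,.11):
  print(ik(g+[0,0,dz]+.011*Rg[:,0],Rg[:,0]))
print(row(Rg,g+[0,0,.13]))
Ri=Rt(17,psi);a=.56
for sg in (.08,.105,.13,.18,.205): print(ik(sw(np.array([-.07,0,.1])+sg*np.array([np.cos(a),0,np.sin(a)]))+.011*Ri[:,0],Ri[:,0]))
E
```

```text
(array([-14.41046293,  36.30739333,  -8.45760799,   1.59615822,
       -60.1819947 ]), np.float64(1.3947176746853529e-14))
(array([-14.40948264,  29.42712946,  -2.63670416,   1.44876089,
       -72.87874594]), np.float64(1.0047518372857667e-13))
([13.64, -16.92, -1.51], [0.0352, 0.3372, -0.0218])
(array([ 20.81514485,  21.31498285, -21.78765108,   9.11324834,
       -30.84942339]), np.float64(1.1102230246251565e-15))
(array([ 20.24948988,  22.29140702, -17.53021869,   8.05736691,
       -34.03066045]), np.float64(1.1553258350005535e-11))
(array([ 19.71298206,  23.36842326, -13.2594855 ,   7.21226404,
       -37.14025369]), np.float64(2.1094237467877974e-14))
(array([ 18.73007244,  25.82454838,  -4.54576325,   5.94166967,
       -43.26369667]), np.float64(2.4424906541753444e-14))
(array([ 1.82814796e+01,  2.72087687e+01, -4.35723986e-02,  5.45206520e+00,
       -4.63273238e+01]), np.float64(3.098632461728812e-12))
```

move_arm(
  increments=[13.6,-16.9,-1.5,0.035,0.337,-0.022,0.06,13.6,-16.9,-1.5,0.035,0.337,-0.022,0.06,13.6,-16.9,-1.5,0.035,0.337,-0.022,0.06,13.6,-16.9,-1.5,0.035,0.337,-0.022,0.06,13.6,-16.9,-1.5,0.035,0.337,-0.022,0.06,13.6,-16.9,-1.5,0.035,0.337,-0.022,0.06,13.6,-16.9,-1.5,0.035,0.337,-0.022,0.06,13.6,-16.9,-1.5,0.035,0.337,-0.022,0.06,13.6,-16.9,-1.5,0.035,0.337,-0.022,0.06,13.6,-16.9,-1.5,0.035,0.337,-0.022,0.06,13.6,-16.9,-1.5,0.035,0.337,-0.022,0.06],
)

```text
time_s: 7.5
tcp_pos: [0.501, -0.3003, 0.1628]
ee_rot: [[-0.259, -0.158, -0.953], [0.042, -0.988, 0.152], [-0.965, -0.001, 0.262]]
wrist_force: [-1.1, 1.4, -0.2]
gripper_width: 0.689
```

Run:
```python
from h import *
s=r.sense(); print(s['tcp_pos'],s['joints'].round(1))
Rg=Rt(-15,pr); u=np.array([np.cos(pr),np.sin(pr),0]); g=DC+.02*u
print(row(Rg,g+[0,0,.13]),row(Rg,g))
im=r.capture('wrist');C=cam('wrist',s)
for l in (DC-.085*u,DC,DC+.085*u): print(proj([l],C)[0])
cv2.imwrite('pics/w7.png',im[:,:,::-1])
```

```text
[ 0.50103954 -0.30029526  0.1628062 ] [-14.3  28.5  -1.3   1.4 -75.4  94.8]
([-0.01, 0.2, 0.04], [-0.0015, 0.0008, 0.0004]) ([-0.01, 0.2, 0.04], [0.1239, 0.0009, -0.0337])
[324.51892415 249.32125835]
[324.47180828 180.47352864]
[324.40784449  87.57718601]
```

View pics/w7.png

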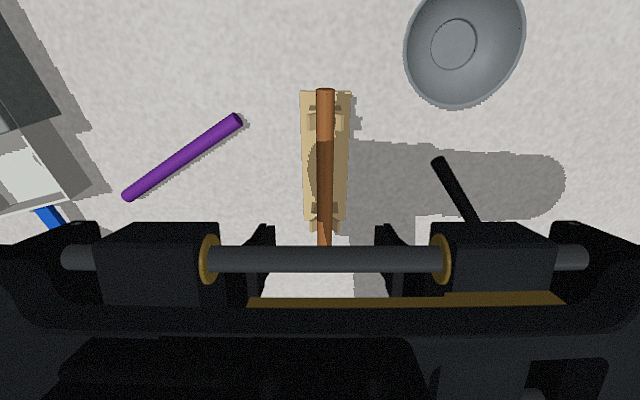

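The dowel lies straight under the gripper: its far end is at (326,89), against (324,88) predicted. I'll descend and grasp.

move_arm(
  increments=[0,0,0,0.04,0.001,-0.011,0.06,0,0,0,0.075,0.001,-0.021,0.06,0,0,0,0.105,0.001,-0.029,0.06,0,0,0,0.123,0.001,-0.0335,0.06,0,0,0,0.123,0.001,-0.0335,0.06,0,0,0,0.123,0.001,-0.0335,0.05,0,0,0,0.123,0.001,-0.0335,0.05],
)

```text
time_s: 8.13
tcp_pos: [0.5042, -0.3015, 0.0391]
ee_rot: [[-0.252, -0.154, -0.955], [0.038, -0.988, 0.15], [-0.967, 0.001, 0.255]]
wrist_force: [0.5, -0.6, 0.3]
gripper_width: 0.619
```

Run:
```python
from h import *
s=r.sense(); print(s['tcp_pos'],s['joints'].round(1),s['gripper_width']*87,s['wrist_force'])
Rg=Rt(-15,pr); u=np.array([np.cos(pr),np.sin(pr),0]); g=DC+.02*u
print(row(Rg,g),s['ee_rot'].round(3).tolist())
```

```text
[ 0.50419313 -0.30145534  0.03913375] [-14.3  36.   -8.    1.7 -60.7  94.4] 53.812829580173 [ 0.4539947  -0.58879347  0.27913122]
([0.15, -0.22, -0.12], [0.0054, 0.0001, 0.0019]) [[-0.252, -0.154, -0.955], [0.038, -0.988, 0.15], [-0.967, 0.001, 0.255]]
```

move_arm(
  increments=[0,0,0,0.004,0,0.001,0.05,0,0,0,0.004,0,0.001,0.0,0,0,0,0.004,0,0.001,0,0,0,0,0.004,0,0.001,0,0,0,0,0.004,0,0.001,0,0,0,0,0.004,0,0.001,0,0,0,0,0.004,0,0.001,0,0,0,0,0.004,0,0.001,0,0,0,0,0.004,0,0.001,0],
)

```text
time_s: 8.88
tcp_pos: [0.5011, -0.3004, 0.0338]
ee_rot: [[-0.255, -0.157, -0.954], [0.042, -0.988, 0.151], [-0.966, -0.001, 0.258]]
wrist_force: [1.0, 5.2, 2.7]
gripper_width: 0.17
```

Run:
```python
from h import *
s=r.sense(); print(s['tcp_pos'].tolist(),s['gripper_width']*87,s['wrist_force'],s['moment'])
print(s['ee_rot'].tolist(),s['time_s'])
im=r.capture('scene');cv2.imwrite('pics/s8.png',cv2.resize(im[140:230,200:320,::-1],None,fx=6,fy=6,interpolation=2))
print('up',(s['ee_rot'].T@[0,0,.1]).round(4))
```

```text
[0.5010686665882121, -0.3004389445961031, 0.03378931818982053] 14.813702549586262 [0.97375033 5.1635483  2.73958203] [ 1.22753117 -0.58593246 -0.40263031]
[[-0.2545749075829412, -0.15703180356272958, -0.9542183340823909], [0.041515577477488554, -0.9875929774251923, 0.15144823461220772], [-0.9661615150976816, -0.0010600048490351979, 0.2579356569648184]] 8.8833
up [-0.0966 -0.0001  0.0258]
```

View pics/s8.png

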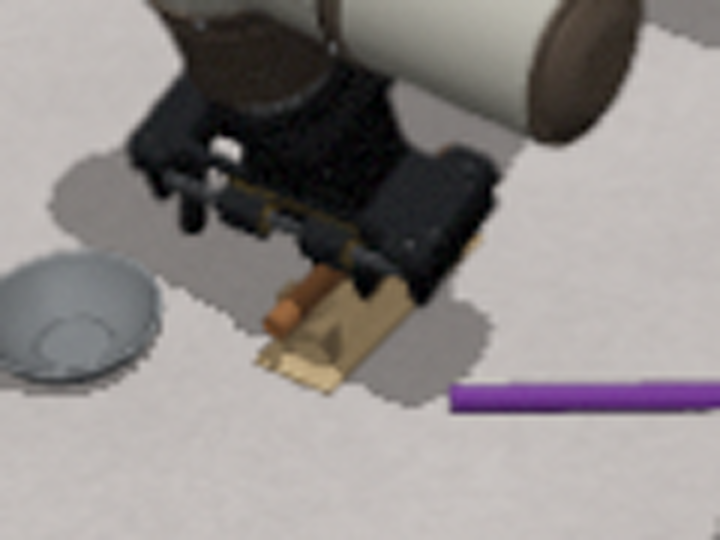

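```bash
cat >> h.py <<'E'
SA=.56
PICK_P=np.array([.50107,-.30044,.03379]); 
PICK_R=np.array([[-0.2545749,-0.1570318,-0.9542183],[0.0415156,-0.987593,0.1514482],[-0.9661615,-0.00106,0.2579357]])
def bore(sg,dy=0,dz=0): return sw(np.array([-.07,0,.1])+sg*np.array([np.cos(SA),0,np.sin(SA)])+np.array([-np.sin(SA)*dz,dy,np.cos(SA)*dz]))
E
python3 - <<'E'
from h import *
# insertion tool rotation: keep dowel dir in tool frame fixed
s=r.sense()
dt=s['ee_rot'].T@np.array([np.cos(pr),np.sin(pr),0]); print('dowel in tool',dt)
ang=np.degrees(np.arctan2(dt[0],-dt[2])); print(ang)
Ri=Rt(np.degrees(SA)-ang if abs(ang)<90 else 17,psi)
print((Ri@dt), np.cos(SA),np.sin(SA))
print(row(Ri,bore(.205)),bore(.205))
E
```

```text
dowel in tool [-2.57906863e-01  4.19342343e-04 -9.66169692e-01]
-14.94590033579461
[0.46828249 0.03797042 0.88276257] 0.8472551110134161 0.5311861979208834
([-13.86, 61.66, -3.93], [-0.2102, -0.3922, -0.1392]) [0.74094059 0.05647217 0.20889317]
```

```bash
cat >> h.py <<'E'
DT=np.array([-0.2579,0.0004,-0.9662])
Ri=Rt(np.degrees(SA)-14.95,psi)
E
python3 - <<'E'
from h import *
print((Ri@DT), np.cos(SA),np.sin(SA))
print(row(Ri,bore(.205)))
E
```

```text
[0.84452347 0.06883517 0.5311279 ] 0.8472551110134161 0.5311861979208834
([-13.89, 31.92, -0.21], [-0.2061, -0.3911, -0.1355])
```

move_arm(
  increments=[0,0,0,-0.02,0,0.005,0,0,0,0,-0.058,0,0.0155,0,0,0,0,-0.097,0,0.026,0,0,0,0,-0.135,0,0.036,0,0,0,0,-0.17,-0.01,0.04,0,-3,6,0,-0.195,-0.03,0.03,0,-5,12,0,-0.205,-0.065,0.015,0,-7,18,0,-0.21,-0.1,0,0,-9,24,0,-0.21,-0.135,-0.02,0,-11,30,0,-0.21,-0.17,-0.04,0,-13.9,31.9,-0.2,-0.21,-0.205,-0.06,0,-13.9,31.9,-0.2,-0.21,-0.24,-0.08,0],
)

```text
time_s: 9.93
tcp_pos: [0.6667, -0.084, 0.2162]
ee_rot: [[0.294, 0.083, -0.952], [0.024, -0.997, -0.08], [-0.956, 0.001, -0.295]]
wrist_force: [0.4, -0.0, -0.1]
gripper_width: 0.17
```

Run:
```python
from h import *
s=r.sense(); print(s['tcp_pos'],s['gripper_width'])
print(row(Ri,bore(.205)))
```

```text
[ 0.66674508 -0.08398173  0.21623152] 0.16967165667574585
([0.09, -0.01, -0.03], [0.0431, -0.1338, -0.0797])
```

move_arm(
  increments=[0,0,0,0,-0.03,-0.03,0,0,0,0,0,-0.05,-0.06,0,0,0,0,0.01,-0.07,-0.08,0,0,0,0,0.02,-0.1,-0.08,0,0,0,0,0.043,-0.134,-0.08,0,0,0,0,0.043,-0.134,-0.08,0,0,0,0,0.043,-0.134,-0.08,0,0,0,0,0.043,-0.134,-0.08,0],
)

```text
time_s: 10.6
tcp_pos: [0.746, 0.0557, 0.1979]
ee_rot: [[0.293, 0.083, -0.953], [0.022, -0.997, -0.08], [-0.956, 0.002, -0.294]]
wrist_force: [-0.8, 1.1, -0.4]
gripper_width: 0.169
```

Run:
```python
from h import *
s=r.sense(); print(s['tcp_pos'],s['gripper_width'],s['joints'].round(1))
print(row(Ri,bore(.205)))
for n in ('wrist','scene','top'):
  im=r.capture(n);cv2.imwrite(f'pics/{n}9.png',im[:,:,::-1])
```

```text
[0.7459784  0.05565305 0.19793687] 0.16929494872939244 [ 18.2  27.3   0.    5.6 -46.3  73.3]
([0.1, 0.07, -0.1], [-0.0009, -0.0012, 0.0015])
```

View pics/wrist9.png

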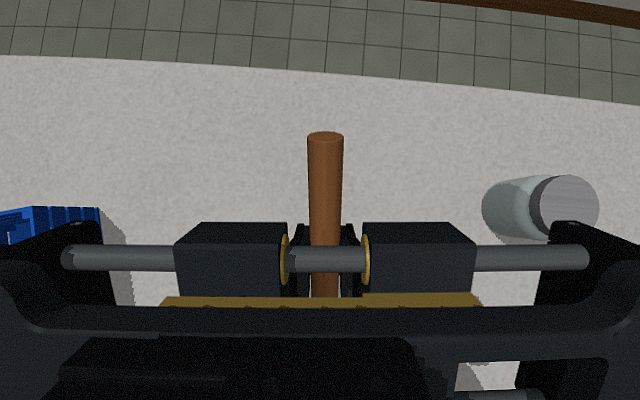

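View pics/scene9.png

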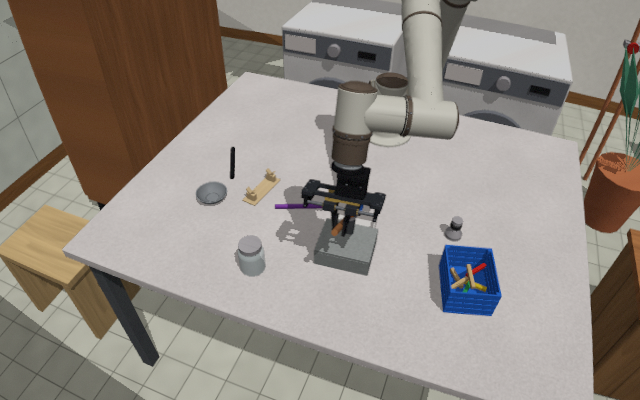

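View pics/top9.png

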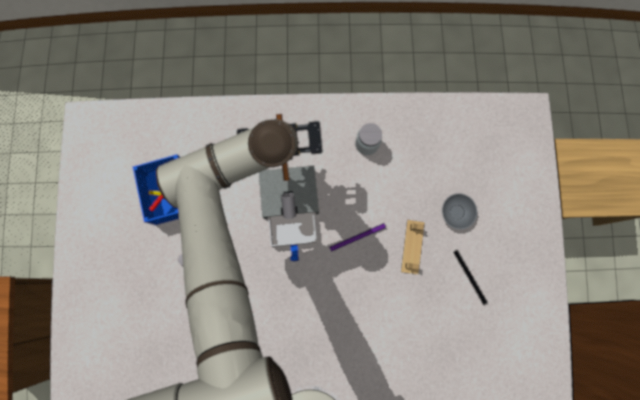

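Run:
```python
from h import *
im=cv2.imread('pics/top9.png'); cv2.imwrite('pics/top9z.png',cv2.resize(im[100:270,230:330],None,fx=3.5,fy=3.5,interpolation=2))
im2=cv2.resize(im[150:230,250:330],None,fx=7,fy=7,interpolation=2)
cv2.imwrite('pics/top9y.png',im2)
im=cv2.imread('pics/scene9.png'); cv2.imwrite('pics/scene9z.png',cv2.resize(im[180:280,300:390],None,fx=6,fy=6,interpolation=2))
```

```text
(no output)
```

View pics/top9y.png

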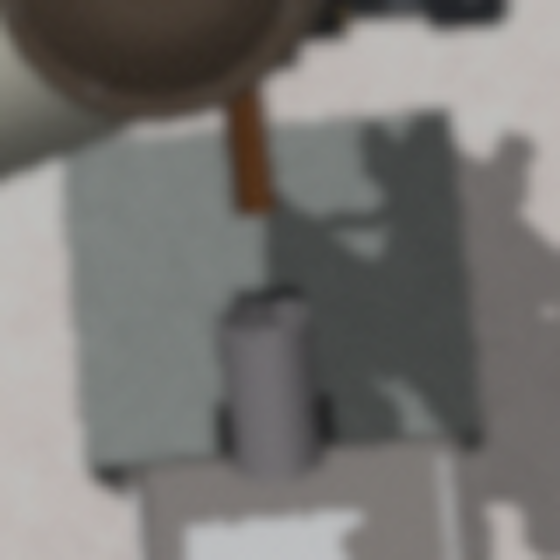

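View pics/scene9z.png

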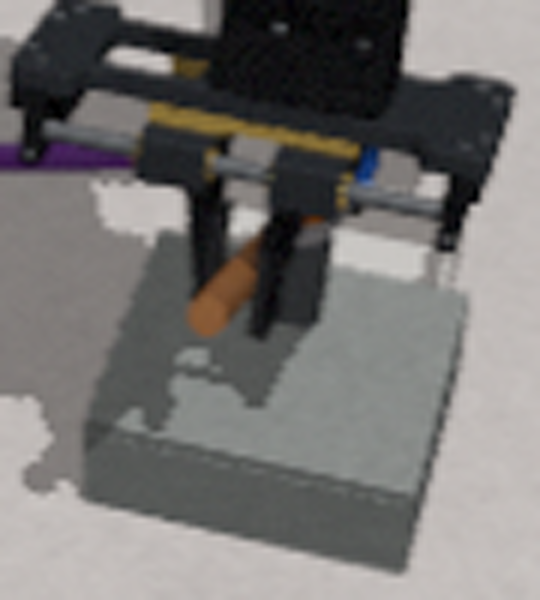

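Run:
```python
from h import *
s=r.sense();T=cam('top');S=cam('scene')
z=lambda p:((p-[250,150]+.5)*7-.5).round(1)
zs=lambda p:((p-[300,180]+.5)*6-.5).round(1)
g=s['tcp_pos']-.011*s['ee_rot'][:,0]; d=s['ee_rot']@DT
print('bore outlet/mouth',z(proj([bore(0),bore(.06)],T)))
for t in (-.105,-.08,-.05,-.03): print('dowel',t,z(proj([g+t*d],T)))
print('ext bore',[z(proj([bore(.205+t)],T)) for t in(-.105,-.05)])
print('upper end',zs(proj([g+.065*d, bore(.06)],S)))
# in sleeve frame
M=np.c_[sw([np.cos(SA),0,np.sin(SA)])-STAND,sw([0,1,0])-STAND,sw([-np.sin(SA),0,np.cos(SA)])-STAND]
print('dowel centre in sleeve',M.T@(g-.02*d-bore(0)),M.T@d)
```

```text
bore outlet/mouth [[278.9 464.6]
 [261.3 318.1]]
dowel -0.105 [[255.  210.4]]
dowel -0.08 [[247.4 145.9]]
dowel -0.05 [[238.2  67. ]]
dowel -0.03 [[231.9  13.6]]
ext bore [array([[249.3, 217.1]]), array([[232.3,  73.8]])]
upper end [[201.8 321.4]
 [299.  212.9]]
dowel centre in sleeve [ 0.187237   -0.00236368 -0.00023278] [ 1.00002683e+00 -3.46114472e-04  1.10904080e-03]
```

Run:
```python
from h import *
s={'tcp_pos':np.array([.5259,.0384,.0687]),'ee_rot':np.array([[0.137,0.081,-0.987],[0.01,-0.997,-0.08],[-0.991,0.001,-0.137]])}
C=cam('wrist',s); print(proj([bore(0),bore(.06),bore(.06,.0175),bore(.06,-.0175),bore(.06,0,.0175),bore(.06,0,-.0175),bore(0,.0175),bore(0,-.0175),sw([-.06,.078,.06]),sw([-.06,-.078,.06])],C))
a=cv2.imread('pics/w4.png'); cv2.imwrite('pics/w4z.png',cv2.resize(a[0:200,180:470],None,fx=2.7,fy=2.7,interpolation=2))
```

```text
[[322.88531259 170.2856442 ]
 [322.31217938  17.81165647]
 [269.49945139  18.12733257]
 [375.10785128  18.06175192]
 [322.0858466   25.01827328]
 [322.48009165  12.47594712]
 [284.52994018 170.35578146]
 [361.22877806 170.2598939 ]
 [192.3491535  152.91567263]
 [453.67512155 152.61311396]]
```

View pics/w4z.png

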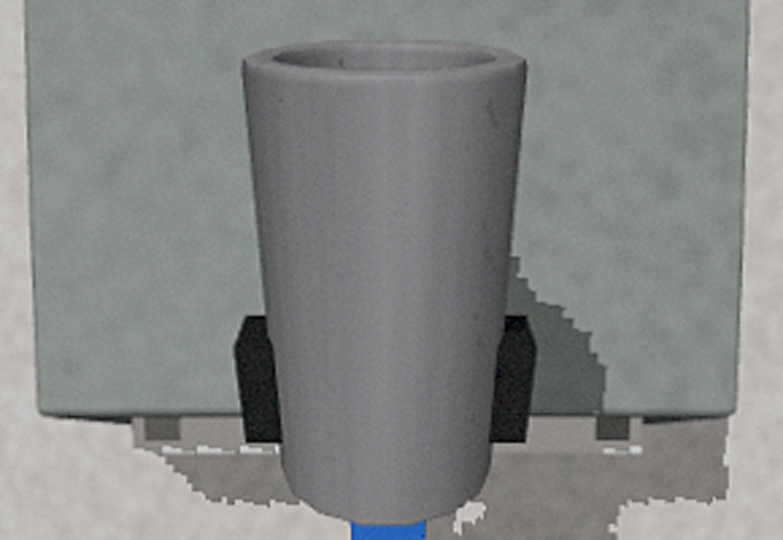

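move_arm(
  increments=[0,0,0,0.0025,-0.002,0.01,0,0,0,0,0.006,-0.002,0.022,0,0,0,0,0.009,-0.002,0.033,0,0,0,0,0.0115,-0.002,0.043,0,0,0,0,0.014,-0.002,0.052,0,0,0,0,0.0147,-0.002,0.055,0,0,0,0,0.0147,-0.002,0.055,0,0,0,0,0.0147,-0.002,0.055,0],
)

```text
time_s: 11.42
tcp_pos: [0.6984, 0.0532, 0.169]
ee_rot: [[0.295, 0.082, -0.952], [0.023, -0.997, -0.078], [-0.955, 0.001, -0.296]]
wrist_force: [0.1, -0.3, 0.6]
gripper_width: 0.17
```

```bash
cat >> h.py <<'E'
def insleeve():
    s=r.sense(); g=s['tcp_pos']-.011*s['ee_rot'][:,0]; d=s['ee_rot']@DT
    M=np.c_[sw([np.cos(SA),0,np.sin(SA)])-STAND,sw([0,1,0])-STAND,sw([-np.sin(SA),0,np.cos(SA)])-STAND]
    return (M.T@(g-.02*d-bore(0))).round(4),(M.T@d).round(3),(M.T@s['wrist_force']).round(1)
E
python3 - <<'E'
from h import *
print(insleeve())
im=r.capture('top');cv2.imwrite('pics/top10.png',cv2.resize(im[140:260,240:340,::-1],None,fx=5,fy=5,interpolation=2))
im=r.capture('scene');cv2.imwrite('pics/scene10.png',cv2.resize(im[180:280,300:390,::-1],None,fx=6,fy=6,interpolation=2))
E
```

```text
(array([ 0.1305,  0.0002, -0.0006]), array([1.   , 0.   , 0.001]), array([ 0.4, -0.3,  0.5]))
```

View pics/top10.png

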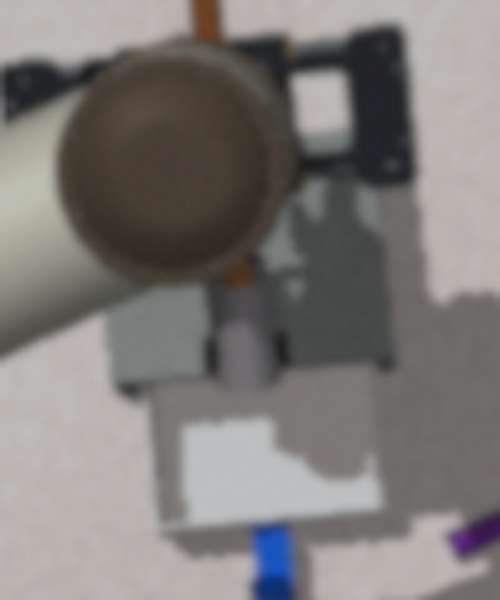

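View pics/scene10.png

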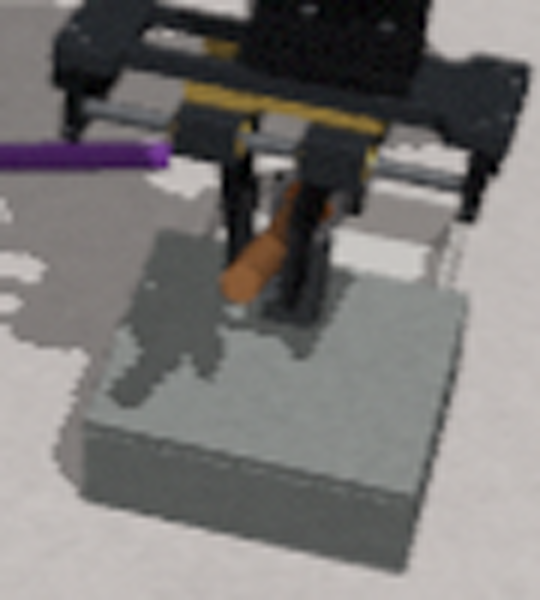

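move_arm(
  increments=[0,0,0,0.0013,0,0.005,0,0,0,0,0.0026,0,0.01,0,0,0,0,0.004,0,0.015,0,0,0,0,0.0053,0,0.02,0,0,0,0,0.0064,0,0.024,0,0,0,0,0.0075,0,0.028,0,0,0,0,0.0085,0,0.032,0,0,0,0,0.0096,0,0.036,0,0,0,0,0.0104,0,0.039,0,0,0,0,0.0104,0,0.039,0],
)

```text
time_s: 12.35
tcp_pos: [0.6673, 0.0522, 0.1499]
ee_rot: [[0.303, 0.085, -0.949], [0.026, -0.996, -0.081], [-0.953, 0.0, -0.304]]
wrist_force: [5.4, 1.0, 2.7]
gripper_width: 0.174
```

Run:
```python
from h import *
print(insleeve())
im=r.capture('top');cv2.imwrite('pics/top11.png',cv2.resize(im[140:260,240:340,::-1],None,fx=5,fy=5,interpolation=2))
```

```text
(array([ 0.0939,  0.0017, -0.0004]), array([1.   , 0.002, 0.01 ]), array([ 6.1,  0.5, -0.6]))
```

View pics/top11.png

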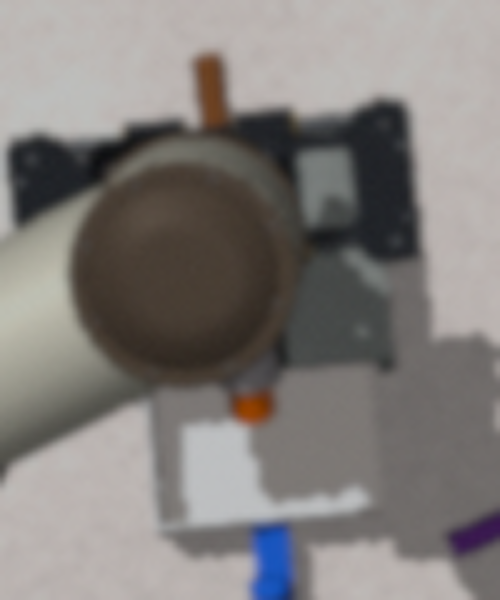

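Plug is emerging at the outlet (252,408). I'll keep pushing.

move_arm(
  increments=[0,0,0,0.0008,0,0.003,0,0,0,0,0.0016,0,0.006,0,0,0,0,0.0024,0,0.009,0,0,0,0,0.0027,0,0.01,0,0,0,0,0.0027,0,0.01,0,0,0,0,0.0027,0,0.01,0],
)

```text
time_s: 12.9
tcp_pos: [0.6546, 0.0501, 0.1406]
ee_rot: [[0.292, 0.082, -0.953], [0.022, -0.997, -0.079], [-0.956, 0.002, -0.293]]
wrist_force: [0.1, 0.2, -1.1]
gripper_width: 0.172
```

Run:
```python
from h import *
print(insleeve())
im=r.capture('top');cv2.imwrite('pics/top12.png',cv2.resize(im[140:260,240:340,::-1],None,fx=5,fy=5,interpolation=2))
```

```text
(array([ 0.0782,  0.0007, -0.0013]), array([ 1.   ,  0.001, -0.002]), array([-0.5,  0.2, -1. ]))
```

View pics/top12.png

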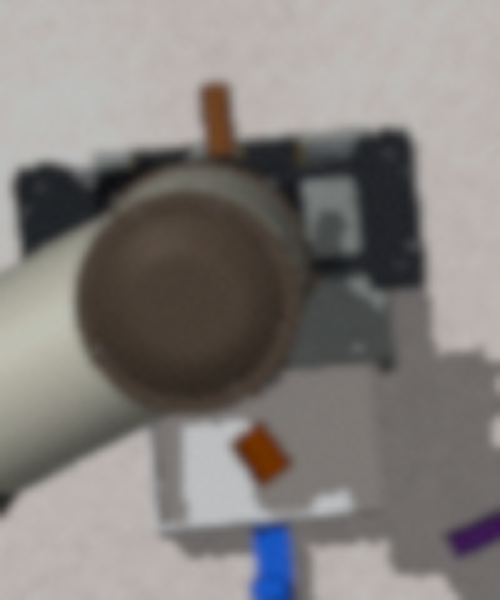

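move_arm(
  increments=[0,0,0,0,0,0,0,0,0,0,-0.0053,0,-0.02,0,0,0,0,-0.0106,0,-0.04,0,0,0,0,-0.016,0,-0.06,0,0,0,0,-0.0227,0,-0.085,0,0,0,0,-0.0294,0,-0.11,0,0,0,0,-0.0294,0,-0.11,0,0,0,0,-0.0294,0,-0.11,0],
)

```text
time_s: 13.62
tcp_pos: [0.7521, 0.0583, 0.2016]
ee_rot: [[0.294, 0.082, -0.952], [0.023, -0.997, -0.078], [-0.955, 0.001, -0.295]]
wrist_force: [-0.2, 0.5, -0.6]
gripper_width: 0.174
```

Run:
```python
from h import *
print(insleeve())
s=r.sense();C=cam('wrist',s);g=s['tcp_pos']-.011*s['ee_rot'][:,0]; d=s['ee_rot']@DT
T=cam('top')
print('upper end wrist',proj([g+.065*d,g+.03*d],C),'lower tip top', ((proj([g-.105*d,g-.08*d],T)-[240,140]+.5)*5-.5).round(1))
for n in('wrist','top'):
  im=r.capture(n);cv2.imwrite(f'pics/{n}13.png',im[:,:,::-1])
  if n=='top':cv2.imwrite('pics/top13z.png',cv2.resize(im[140:260,240:340,::-1],None,fx=5,fy=5,interpolation=2))
R0=s['ee_rot'];p0=s['tcp_pos']
rr=R.from_matrix(R0.T@PICK_R).as_rotvec(degrees=True)
print(rr.round(2),[(R0.T@(PICK_P+[0,0,dz]-p0)).round(4).tolist() for dz in (.15,)])
```

```text
(array([ 0.1935,  0.0009, -0.0015]), array([1., 0., 0.]), array([-0.5,  0.5, -0.4]))
upper end wrist [[323.69688491 132.3397112 ]
 [323.74797687 202.28529445]] lower tip top [[224.3 188.4]
 [218.8 142.2]]
[ 13.91 -31.96   0.15] [[-0.0651, 0.337, 0.2724]]
```

View pics/wrist13.png

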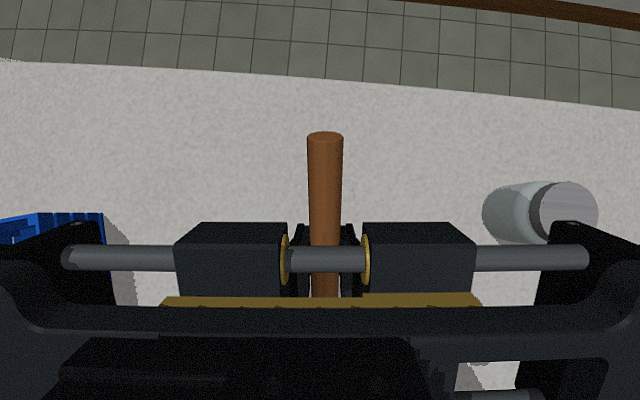

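View pics/top13z.png

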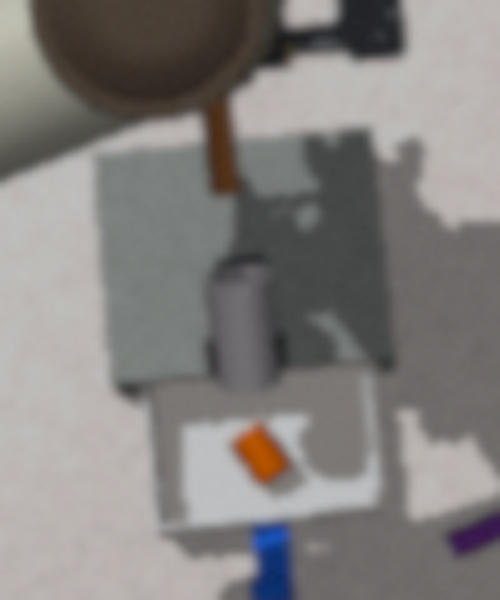

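move_arm(
  increments=[0,0,0,-0.01,0.025,0,0,0,0,0,-0.025,0.06,0,0,0,0,0,-0.035,0.095,0.01,0,2,-6,0,-0.04,0.125,0.03,0,5,-12,0,-0.045,0.155,0.055,0,8,-18,0,-0.05,0.18,0.085,0,10,-24,0,-0.055,0.205,0.115,0,12,-30,0,-0.06,0.23,0.145,0,13.9,-32,0.1,-0.065,0.255,0.175,0,13.9,-32,0.1,-0.065,0.28,0.205,0,13.9,-32,0.1,-0.065,0.31,0.235,0,13.9,-32,0.1,-0.065,0.337,0.265,0],
)

```text
time_s: 14.72
tcp_pos: [0.5052, -0.3009, 0.1851]
ee_rot: [[-0.258, -0.156, -0.954], [0.042, -0.988, 0.15], [-0.965, -0.001, 0.261]]
wrist_force: [0.7, -0.7, -0.2]
gripper_width: 0.172
```

```bash
cat >> h.py <<'E'
def torest(*dzs):
    s=r.sense();R0=s['ee_rot'];p0=s['tcp_pos']
    print(s['time_s'],R.from_matrix(R0.T@PICK_R).as_rotvec(degrees=True).round(2),[(R0.T@(PICK_P+[0,0,dz]-p0)).round(4).tolist() for dz in dzs],s['wrist_force'].round(1),s['gripper_width'])
E
python3 -c "
from h import *
torest(.15,.02)"
```

```text
14.7167 [ 0.07  0.2  -0.02] [[0.0023, 0.0002, 0.0036], [0.1278, 0.0003, -0.0303]] [ 0.7 -0.7 -0.2] 0.17221555498164798
```

move_arm(
  increments=[0,0.2,0,0.04,0,-0.007,0,0,0.2,0,0.08,0,-0.018,0,0,0.2,0,0.11,0,-0.026,0,0,0.2,0,0.128,0,-0.03,0,0,0.2,0,0.128,0,-0.03,0,0,0.2,0,0.128,0,-0.03,0,0,0.2,0,0.128,0,-0.03,0],
)

```text
time_s: 15.3
tcp_pos: [0.5039, -0.2996, 0.0561]
ee_rot: [[-0.251, -0.156, -0.955], [0.04, -0.988, 0.15], [-0.967, -0.0, 0.254]]
wrist_force: [-0.3, 0.2, 0.8]
gripper_width: 0.169
```

```bash
python3 -c "
from h import *
torest(.0,.02)
im=r.capture('scene');cv2.imwrite('pics/s14.png',cv2.resize(im[140:230,200:320,::-1],None,fx=6,fy=6,interpolation=2))
im=r.capture('wrist');cv2.imwrite('pics/w14.png',im[:,:,::-1])"
```

```text
15.3 [ 0.07 -0.22 -0.07] [[0.0223, 0.0013, -0.0031], [0.0029, 0.0013, 0.002]] [-0.3  0.2  0.8] 0.1687282346823141
```

View pics/s14.png

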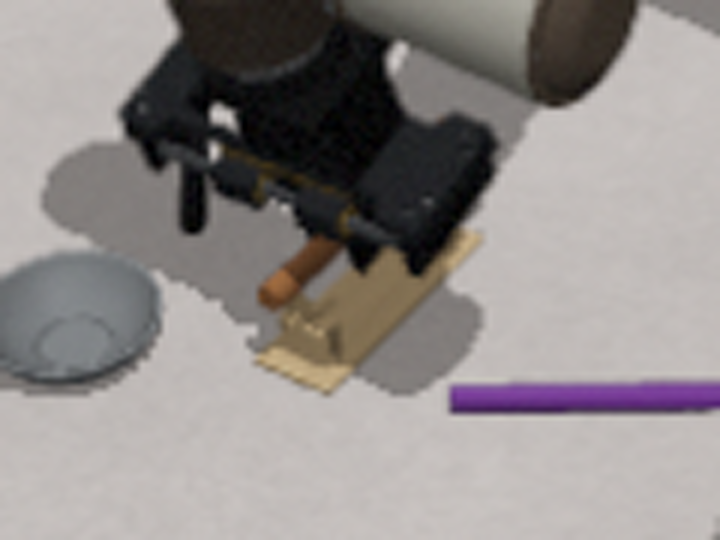

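View pics/w14.png

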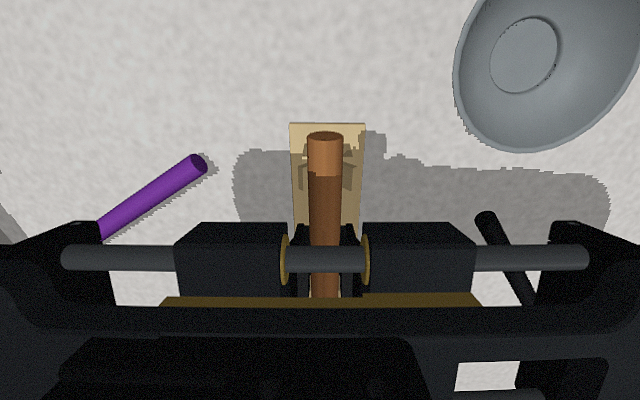

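move_arm(
  increments=[0,0,0,0.006,0.0012,0,0,0,0,0,0.012,0.0012,-0.001,0,0,0,0,0.018,0.0012,-0.002,0,0,0,0,0.022,0.0012,-0.003,0,0,0,0,0.022,0.0012,-0.003,0,0,0,0,0.022,0.0012,-0.003,0],
)

```text
time_s: 15.9
tcp_pos: [0.4998, -0.3001, 0.0336]
ee_rot: [[-0.255, -0.156, -0.954], [0.041, -0.988, 0.151], [-0.966, -0.0, 0.258]]
wrist_force: [-2.2, 2.7, 6.5]
gripper_width: 0.171
```

```bash
python3 -c "
from h import *
torest(.0,.02)"
```

```text
15.9 [ 0.05  0.01 -0.05] [[-0.0005, 0.0001, -0.0012], [-0.0198, 0.0001, 0.0039]] [-2.2  2.7  6.5] 0.17074987617129483
```

Seated in the Vs (about 6 N upward). I'll open the gripper.

move_arm(
  increments=[0,0,0,0,0,0,0.045,0,0,0,0,0,0,0.045,0,0,0,0,0,0,0.045,0,0,0,0,0,0,0.045,0,0,0,0,0,0,0.045,0,0,0,0,0,0,0.045],
)

```text
time_s: 16.4
tcp_pos: [0.5002, -0.3001, 0.0324]
ee_rot: [[-0.253, -0.156, -0.955], [0.041, -0.988, 0.151], [-0.966, -0.001, 0.257]]
wrist_force: [0.2, 0.4, -0.4]
gripper_width: 0.49
```

move_arm(
  increments=[0,0,0,-0.03,0,0.008,0.045,0,0,0,-0.065,0,0.0175,0.045,0,0,0,-0.1,0,0.027,0.045,0,0,0,-0.14,0,0.0375,0.045,0,0,0,-0.14,0,0.0375,0.045],
)

```text
time_s: 16.82
tcp_pos: [0.504, -0.3024, 0.1865]
ee_rot: [[-0.238, -0.155, -0.959], [0.033, -0.988, 0.151], [-0.971, 0.004, 0.241]]
wrist_force: [1.2, -1.1, 1.9]
gripper_width: 0.513
```

Run:
```python
from h import *
s=r.sense();C=cam('wrist',s);print(s['time_s'],s['tcp_pos'],s['gripper_width'])
u=np.array([np.cos(pr),np.sin(pr),0]);print(proj([DC-.085*u,DC,DC+.085*u],C))
im=r.capture('wrist');cv2.imwrite('pics/w15.png',im[:,:,::-1])
im=r.capture('scene');cv2.imwrite('pics/s15.png',cv2.resize(im[140:290,220:400,::-1],None,fx=4,fy=4,interpolation=2))
# next: closed fingers in front of handle (handle at stand -.18; front face -.187)
Rg=Rt(5,psi)
for l in ([-.23,0,.18],[-.215,0,.075]): print(row(Rg,sw(l)))
```

```text
16.8167 [ 0.50399432 -0.3024124   0.18652048] 0.5132401865544572
[[322.30133421 241.87848496]
 [322.20788166 176.23243408]
 [322.10141543  90.7668293 ]]
([-13.7, 19.45, 1.18], [0.0462, -0.3113, 0.1347])
([-13.7, 19.45, 1.18], [0.1442, -0.3147, 0.0942])
```

View pics/w15.png

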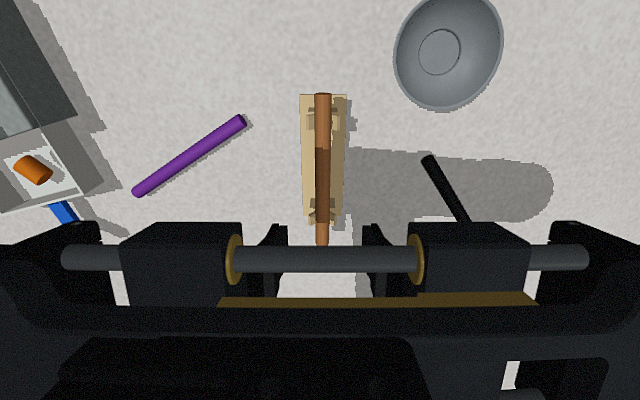

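View pics/s15.png

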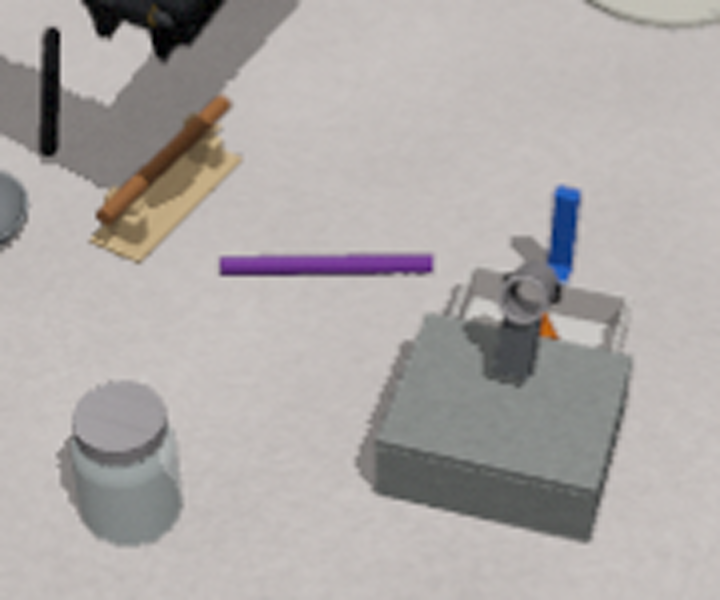

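Run:
```python
from h import *; from kin import ik
for th in (0,4):
  Rg=Rt(th,psi)
  for l in ([-.23,0,.18],[-.225,0,.075],[-.117,0,.075]): print(th,l,ik(sw(l)+.011*Rg[:,0],Rg[:,0]))
Rg=Rt(2,psi)
for l in ([-.23,0,.18],[-.225,0,.075]): print(row(Rg,sw(l)))
```

```text
0 [-0.23, 0, 0.18] (array([ 2.70695387e+01,  4.25540884e+00, -3.31950038e+01, -1.54244121e-12,
       -5.25495873e+01]), np.float64(1.0325074129013956e-13))
0 [-0.225, 0, 0.075] (array([ 2.67839287e+01,  1.43791703e+01, -4.06174478e+01, -1.26724945e-09,
       -3.50033818e+01]), np.float64(1.0396418207452949e-11))
0 [-0.117, 0, 0.075] (array([ 2.20350084e+01,  2.30159694e+01, -2.60092328e+01, -7.94517974e-14,
       -4.09747978e+01]), np.float64(2.3314683517128287e-14))
4 [-0.23, 0, 0.18] (array([ 28.27354361,   2.17482413, -36.39730686,   2.15994806,
       -47.78136094]), np.float64(1.2792830683672207e-10))
4 [-0.225, 0, 0.075] (array([ 27.93269952,  12.76396993, -44.49174306,   3.24451277,
       -29.10712745]), np.float64(1.3206796767306628e-12))
4 [-0.117, 0, 0.075] (array([ 22.73688202,  21.51216147, -29.63714418,   2.15602337,
       -35.06603511]), np.float64(1.922551007282891e-10))
([-13.65, 16.47, 1.53], [0.0464, -0.3111, 0.1352])
([-13.65, 16.47, 1.53], [0.1468, -0.3122, 0.1042])
```

move_arm(
  increments=[-13.6,16.5,1.5,0.02,-0.311,0.135,0.0,-13.6,16.5,1.5,0.02,-0.311,0.135,0.0,-13.6,16.5,1.5,0.02,-0.311,0.135,0.0,-13.6,16.5,1.5,0.02,-0.311,0.135,0.0,-13.6,16.5,1.5,0.02,-0.311,0.135,0.0,-13.6,16.5,1.5,0.02,-0.311,0.135,0.0,-13.6,16.5,1.5,0.02,-0.311,0.135,0.0,-13.6,16.5,1.5,0.02,-0.311,0.135,0.0,-13.6,16.5,1.5,0.046,-0.311,0.135,0.0,-13.6,16.5,1.5,0.046,-0.311,0.135,0.0,-13.6,16.5,1.5,0.046,-0.311,0.135,0.0],
)

```text
time_s: 17.83
tcp_pos: [0.4064, 0.0292, 0.1665]
ee_rot: [[0.026, 0.083, -0.996], [0.002, -0.997, -0.083], [-1.0, -0.0, -0.026]]
wrist_force: [-0.1, -0.9, 0.3]
gripper_width: 0.006
```

Run:
```python
from h import *
s=r.sense();print(s['time_s'],s['tcp_pos'],s['gripper_width'])
Rg=Rt(2,psi)
for l in ([-.225,0,.075],[-.225,0,.18]): print(row(Rg,sw(l)))
im=r.capture('wrist');cv2.imwrite('pics/w16.png',im[:,:,::-1])
```

```text
17.8333 [0.40638069 0.02922074 0.16650999] 0.006211277035774007
([0.08, 0.51, 0.02], [0.1027, 0.0002, -0.0047])
([0.08, 0.51, 0.02], [-0.0023, 0.0002, -0.0074])
```

View pics/w16.png

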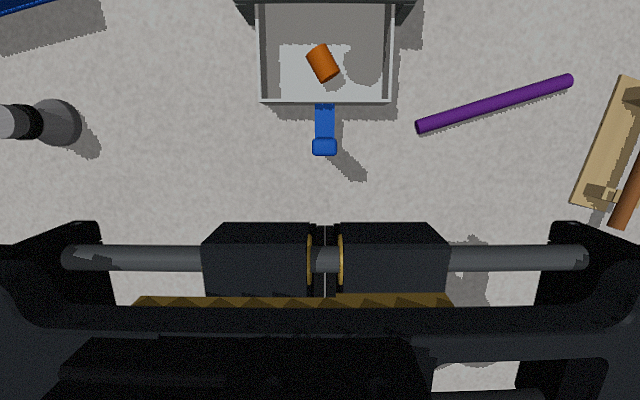

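move_arm(
  increments=[0,0,0,0.04,0,-0.006,0,0,0,0,0.08,0,-0.005,0,0,0,0,0.102,0,-0.0047,0,0,0,0,0.102,0,-0.0047,0,0,0,0,0.102,0,-0.0047,0],
)

```text
time_s: 18.3
tcp_pos: [0.4163, 0.0291, 0.066]
ee_rot: [[0.028, 0.079, -0.996], [0.003, -0.997, -0.079], [-1.0, -0.001, -0.029]]
wrist_force: [-0.2, 0.3, 0.7]
gripper_width: 0.007
```

Run:
```python
from h import *
s=r.sense();print(s['time_s'],s['tcp_pos'],s['wrist_force'].round(1))
Rg=Rt(2,psi)
for l in ([-.2,0,.075],[-.12,0,.075],[-.117,0,.075]): print(row(Rg,sw(l)))
```

```text
18.3 [0.41629421 0.02911015 0.06596257] [-0.2  0.3  0.7]
([-0.14, 0.36, 0.04], [0.0026, -0.0008, -0.0224])
([-0.14, 0.36, 0.04], [0.0049, -0.001, -0.1024])
([-0.14, 0.36, 0.04], [0.005, -0.001, -0.1054])
```

move_arm(
  increments=[0,0,0,0.002,-0.001,-0.01,0,0,0,0,0.0026,-0.001,-0.02,0,0,0,0,0.003,-0.001,-0.027,0,0,0,0,0.003,-0.001,-0.034,0,0,0,0,0.003,-0.001,-0.042,0,0,0,0,0.0035,-0.001,-0.05,0,0,0,0,0.0035,-0.001,-0.058,0,0,0,0,0.004,-0.001,-0.066,0,0,0,0,0.004,-0.001,-0.074,0,0,0,0,0.0045,-0.001,-0.082,0,0,0,0,0.0045,-0.001,-0.088,0,0,0,0,0.0045,-0.001,-0.093,0],
)

```text
time_s: 19.3
tcp_pos: [0.509, 0.0386, 0.0642]
ee_rot: [[0.029, 0.081, -0.996], [0.004, -0.997, -0.081], [-1.0, -0.002, -0.03]]
wrist_force: [-1.8, 0.5, -0.8]
gripper_width: 0.01
```

Run:
```python
from h import *
s=r.sense();print(s['time_s'],s['tcp_pos'],s['wrist_force'].round(1))
Rg=Rt(2,psi)
for l in ([-.12,0,.075],[-.117,0,.075]): print(row(Rg,sw(l)))
im=r.capture('wrist');cv2.imwrite('pics/w17.png',im[:,:,::-1])
```

```text
19.3 [0.5089623  0.03863695 0.06421894] [-1.8  0.5 -0.8]
([-0.06, 0.3, 0.11], [0.0005, 0.0012, -0.0093])
([-0.06, 0.3, 0.11], [0.0006, 0.0012, -0.0123])
```

View pics/w17.png

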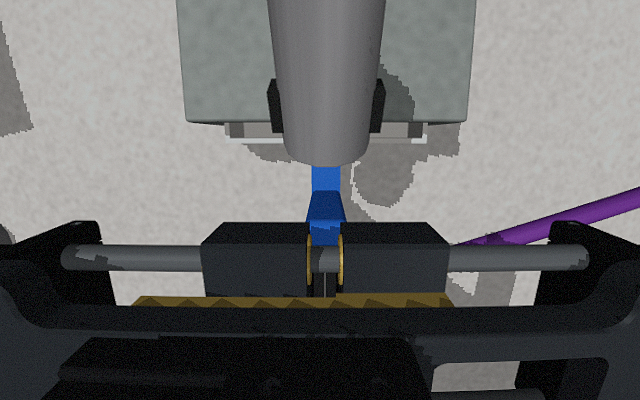

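move_arm(
  increments=[0,0,0,0,0,-0.003,0,0,0,0,0,0,-0.006,0,0,0,0,0,0,-0.009,0,0,0,0,0,0,-0.011,0,0,0,0,0,0,-0.011,0],
)

```text
time_s: 19.77
tcp_pos: [0.5199, 0.0396, 0.0649]
ee_rot: [[0.031, 0.081, -0.996], [0.005, -0.997, -0.081], [-1.0, -0.002, -0.031]]
wrist_force: [-0.5, 0.1, -0.3]
gripper_width: 0.004
```

move_arm(
  increments=[0,0,0,0,0,-0.002,0,0,0,0,0,0,-0.004,0,0,0,0,0,0,-0.006,0,0,0,0,0,0,-0.006,0],
)

```text
time_s: 20.1
tcp_pos: [0.5213, 0.0391, 0.0644]
ee_rot: [[0.021, 0.08, -0.997], [0.002, -0.997, -0.08], [-1.0, -0.001, -0.021]]
wrist_force: [-10.4, 2.1, 4.9]
gripper_width: 0.008
```

Run:
```python
from h import *
s=r.sense();im=r.capture('wrist');cv2.imwrite('pics/w18.png',im[:,:,::-1])
C=cam('wrist',s);print(proj([sw([-.1,0,.096]),sw([-.107,0,.096]),sw([-.093,0,.096])],C))
```

```text
[[325.07118509 234.21575249]
 [325.09940007 248.45405252]
 [325.04209939 219.60217561]]
```

View pics/w18.png

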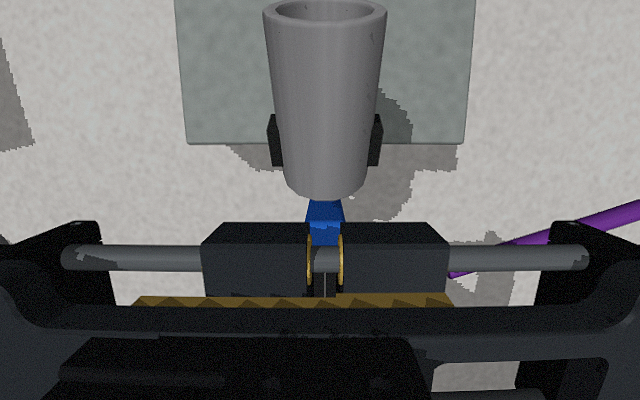

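move_arm(
  increments=[0,0,0,0,0,0.01,0,0,0,0,0,0,0.03,0,0,0,0,0,0,0.05,0,0,0,0,-0.03,0,0.06,0,0,0,0,-0.07,0,0.07,0,0,0,0,-0.11,0,0.08,0,0,0,0,-0.14,0,0.08,0,0,0,0,-0.14,0,0.08,0,0,0,0,-0.14,0,0.08,0],
)

```text
time_s: 20.9
tcp_pos: [0.4432, 0.0337, 0.2054]
ee_rot: [[0.039, 0.081, -0.996], [0.008, -0.997, -0.081], [-0.999, -0.005, -0.039]]
wrist_force: [-0.2, 0.0, -1.3]
gripper_width: 0.005
```

Run:
```python
from h import *
s=r.sense();print(s['time_s'],s['tcp_pos'],s['wrist_force'].round(1))
C=cam('wrist',s);print(proj([sw([-.1,0,.096]),sw([-.107,0,.096]),sw([-.093,0,.096])],C))
im=r.capture('wrist');cv2.imwrite('pics/w19.png',im[:,:,::-1])
for n in('scene','top'):
  im=r.capture(n);cv2.imwrite(f'pics/{n}19.png',im[:,:,::-1])
```

```text
20.9 [0.44317485 0.03370465 0.20535494] [-0.2  0.  -1.3]
[[326.30097641  96.67985227]
 [326.29782497 104.85428039]
 [326.30401668  88.43235953]]
```

View pics/w19.png

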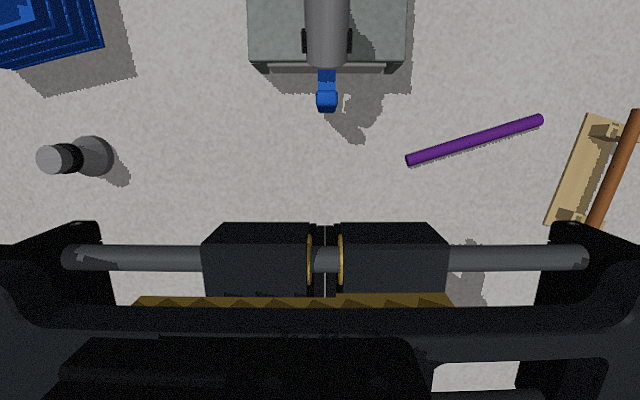

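View pics/scene19.png

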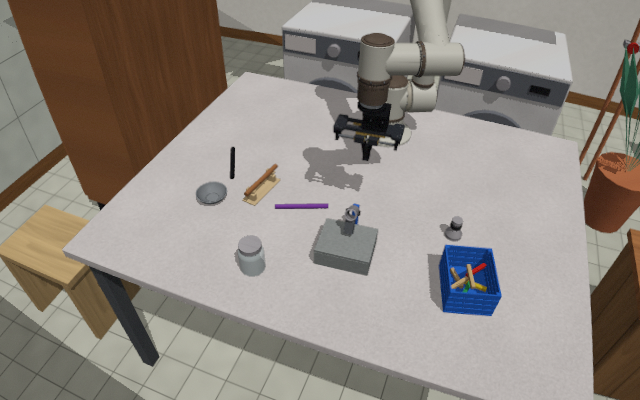

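View pics/top19.png

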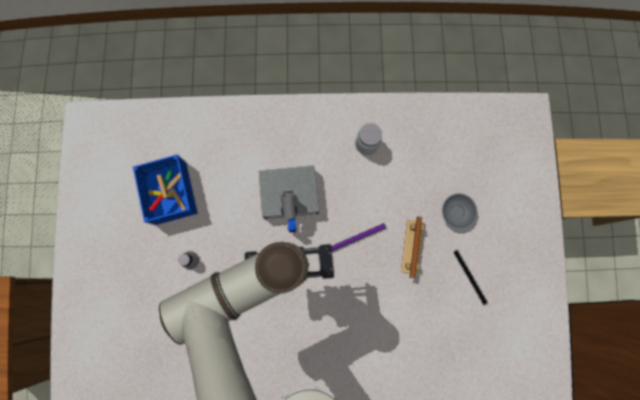

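Run:
```python
from h import *
a=cv2.imread('pics/w19.png');cv2.imwrite('pics/w19z.png',cv2.resize(a[40:140,270:380],None,fx=6,fy=6,interpolation=2))
```

```text
(no output)
```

View pics/w19z.png

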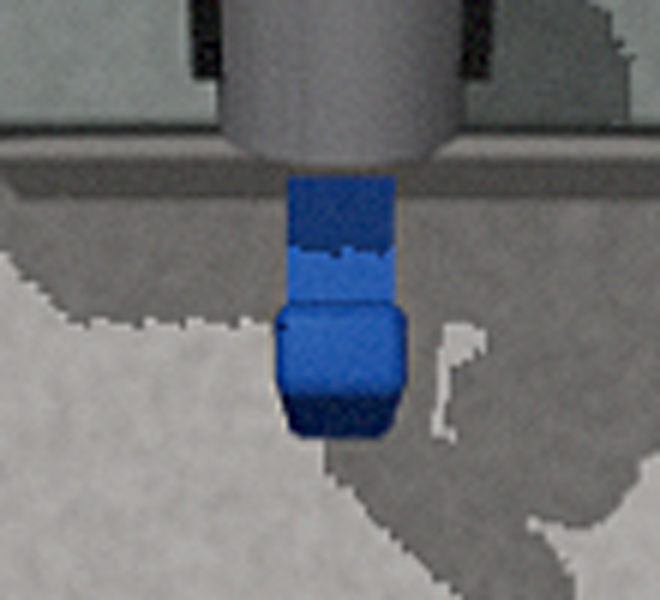

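Run:
```python
from station import r
print(r.finish_job()); print(r.sense()['time_s'])
```

```text
the job is handed in; nothing more can be done
None
the job is handed in; nothing more can be done
```

The job is done and handed in at about 21 s of the 72 s allowed; no verdict came back, so the result rests on my own checks.

**What I did**
- I pulled the tray out until the arm met the stop (about 19 N).
- I picked the wooden dowel off its rest and slid it into the sleeve along its axis.
- I pushed the plug out (about 6 N read during the push), and it dropped into the tray without the gripper touching it.
- I laid the dowel back on its rest, let go, and pushed the tray shut by its handle until it met the stop (about 10 N).
- I then backed the arm clear of everything.

**Last checks**
- **Tray:** the handle sits about 1 mm from its computed shut position, which is within the camera error.
- **Dowel:** it lies in both supports of its rest, with its far end within about 2 pixels of where I expected it.
- **Bystanders:** the basket, jar, nozzle and dish look unmoved in the before and after pictures. I compared these by eye only.
- **Plug:** it was last seen lying in the tray before I closed it. Once the tray is shut the cameras cannot see it, so I could not confirm it directly afterwards.

**What went wrong or disagreed**
- My first approach to the handle was tilted too far and stopped at joint 5's limit. I backed off and came in nearly vertical; nothing was touched.
- The handle started about 10 mm further out than the shut position in the description, so the tray seems to have begun slightly open. I allowed for this.

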